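# Load and lock the scanning fixture

### The job

Load the scanning fixture: stand the tall grey case that blocks the storage bay on the rubber mat, take the reference ball from behind it and stand it in the square nest of the fixture's tray, and lift every flanged hub out of the black bin and stand it, flange down, flat on the tray floor outside the nest. Only when everything is on the tray, push the tray fully home against its stop and then swing the latch lever all the way across behind it. Finally put the case back upright in the storage bay, and leave the mug, the caliper and the spray can where they are.

Things in the scene. Friction and masses are not known exactly. Their poses are not given: they have to be found in the camera images.
- bay: storage bay fixed on the bench: grey sheet-metal stall 160 (x) by 150 (y) mm, floor 4 mm thick, open above and at the front (-x, no sill), side walls 4 mm thick and 45 mm high, back wall (+x) 4 mm thick, 70 mm high. Origin: centre of its underside; x points to the back wall
- bin: shallow open black plastic bin fixed on the bench, 180 (x) by 200 (y) mm outside, walls and floor 4 mm thick, rim 32 mm above the bench. Origin: centre of its underside. Holds two to four hubs
- mat: black rubber mat fixed on the bench, 110 by 110 mm, 3 mm thick, where the case is set aside. Origin: centre of its underside
- case: tall grey plastic instrument case, 60 (its x) by 50 (its y) by 130 mm high, 0.2 to 0.4 kg, loose; it stands in the front of the bay. Origin: centre of its underside, z up
- ball: reference ball on a foot, loose, 0.25 kg: steel disc foot 50 mm diameter 12 mm high, neck 20 mm diameter up to 46 mm, white ceramic ball 26 mm diameter on it, 68 mm high in all. Origin: centre of its underside, z up. Stands in the bay behind the case; the case stands too close for a gripper to reach the neck
- hub1: one of up to four identical plain aluminium flanged hubs (absent ones read None), loose, 0.08 to 0.17 kg: flange 44 mm diameter 10 mm high, boss 24 mm diameter up to 50 mm. Origin: centre of its underside (flange face), z up. Starts standing on the bin's floor
- hub2: one of up to four identical plain aluminium flanged hubs (absent ones read None), loose, 0.08 to 0.17 kg: flange 44 mm diameter 10 mm high, boss 24 mm diameter up to 50 mm. Origin: centre of its underside (flange face), z up. Starts standing on the bin's floor
- hub3: one of up to four identical plain aluminium flanged hubs (absent ones read None), loose, 0.08 to 0.17 kg: flange 44 mm diameter 10 mm high, boss 24 mm diameter up to 50 mm. Origin: centre of its underside (flange face), z up. Starts standing on the bin's floor
- hub4: one of up to four identical plain aluminium flanged hubs (absent ones read None), loose, 0.08 to 0.17 kg: flange 44 mm diameter 10 mm high, boss 24 mm diameter up to 50 mm. Origin: centre of its underside (flange face), z up. Starts standing on the bin's floor
- tray_floor (a point): centre of the upper face of the tray's floor, 25 mm above the bench. The tray is black, 140 (x) by 200 (y) mm outside, walls 4 mm thick rising 14 mm above its floor. Axes those of the fixture: x is the direction in which the tray slides home (away from the robot), y to the left, z up; the tray's y from -94 to +25 mm is free for the hubs, the nest lies beyond
- nest (a point): centre of the nest on the tray's floor, 62 mm in +y from the floor's centre: a square of 62 by 62 mm inside, its aluminium border 4 mm thick and 6 mm high; same axes as tray_floor
- tray (a joint): slide of the tray, m: 0 pulled out towards the robot (start 0 to 0.015), 0.080 fully home against the stop. Slides with about 4 N of friction and stays where it is left
- tray_grip (a point): point on the axis of the tray's handle, 13 mm below its top: an upright steel post 16 mm diameter, 50 mm high, its top 75 mm above the bench, 30 mm in front (-x) of the tray's near wall; moves with the tray
- latch (a joint): hinge of the latch lever, rad, vertical axis; grows as the lever turns clockwise seen from above. At 0 (open) the lever points from its hinge to the robot along the fixture's -x (start -0.2 to 0.15); at 1.571 (its stop, locked) it points along the fixture's +y, behind the tray's near wall. Stiff: about 0.12 N m, stays where it is left
- latch_hinge (a point): point on the latch lever's hinge axis, on the fixture's right (-y) side, 58 mm above the bench
- latch_grip (a point): point on the axis of the lever's upright black grip, 14 mm below its top, 60 mm above the bench: grip 16 mm diameter, 45 mm high (29 to 74 mm above the bench), 90 mm from the hinge axis
- mug: white mug, 80 mm diameter, 90 mm high, bystander; origin at the centre of its underside
- caliper: steel caliper 200 mm long lying on the bench, bystander; origin at the underside of its middle
- spray: plain aluminium spray can, 52 mm diameter, 120 mm high, bystander; origin at the centre of its underside
Mind the look-alikes: they are no part of the job. What is shaped like the hub2 but orange or pink is not meant.

How it is judged:
On the way, in this order (a step that is already met when the one before it is completed fails the run):
1. the case stands upright on the rubber mat (x of case in the frame of mat between -0.05 and 0.05 m and y of case in the frame of mat between -0.05 and 0.05 m and z of case in the frame of mat between -0.002 and 0.008 m and angle between case's own z axis and vertical below 0.1 rad), for 0.2 s.
2. the ball stands in the nest and every hub stands flange down on the tray, the tray still pulled out (horizontal distance between ball and nest below 0.01 m and z of ball in the frame of nest between -0.004 and 0.004 m and angle between each of ball, hub1, hub2, hub3, hub4's own z axis and vertical below 0.1 rad and x of hub1 in the frame of tray_floor between -0.066 and 0.066 m and y of hub1 in the frame of tray_floor between -0.096 and 0.096 m and z of hub1 in the frame of tray_floor between -0.004 and 0.0045 m and x of hub2 in the frame of tray_floor between -0.066 and 0.066 m and y of hub2 in the frame of tray_floor between -0.096 and 0.096 m and z of hub2 in the frame of tray_floor between -0.004 and 0.0045 m and x of hub3 in the frame of tray_floor between -0.066 and 0.066 m and y of hub3 in the frame of tray_floor between -0.096 and 0.096 m and z of hub3 in the frame of tray_floor between -0.004 and 0.0045 m and x of hub4 in the frame of tray_floor between -0.066 and 0.066 m and y of hub4 in the frame of tray_floor between -0.096 and 0.096 m and z of hub4 in the frame of tray_floor between -0.004 and 0.0045 m and value of joint tray below 0.05 m), for 0.2 s.
3. the loaded tray is fully home (value of joint tray above 0.076 m and horizontal distance between ball and nest below 0.01 m and z of ball in the frame of nest between -0.004 and 0.004 m and angle between each of ball, hub1, hub2, hub3, hub4's own z axis and vertical below 0.1 rad and x of hub1 in the frame of tray_floor between -0.066 and 0.066 m and y of hub1 in the frame of tray_floor between -0.096 and 0.096 m and z of hub1 in the frame of tray_floor between -0.004 and 0.0045 m and x of hub2 in the frame of tray_floor between -0.066 and 0.066 m and y of hub2 in the frame of tray_floor between -0.096 and 0.096 m and z of hub2 in the frame of tray_floor between -0.004 and 0.0045 m and x of hub3 in the frame of tray_floor between -0.066 and 0.066 m and y of hub3 in the frame of tray_floor between -0.096 and 0.096 m and z of hub3 in the frame of tray_floor between -0.004 and 0.0045 m and x of hub4 in the frame of tray_floor between -0.066 and 0.066 m and y of hub4 in the frame of tray_floor between -0.096 and 0.096 m and z of hub4 in the frame of tray_floor between -0.004 and 0.0045 m), for 0.2 s.
4. the latch is swung across behind the tray (value of joint latch above 1.45 rad and value of joint tray above 0.076 m), for 0.2 s.
At the end, for the whole second after the job is handed in: The ball stands upright in the nest (centre within 10 mm), every hub present stands flange down on the tray floor within the tray's walls, the tray is within 4 mm of its stop, the latch beyond 1.45 rad, the case stands upright on the bay's floor with its centre inside the bay, and all are at rest (all of step 4 and horizontal distance between ball and nest below 0.01 m and z of ball in the frame of nest between -0.004 and 0.004 m and angle between each of ball, hub1, hub2, hub3, hub4, case's own z axis and vertical below 0.1 rad and x of hub1 in the frame of tray_floor between -0.066 and 0.066 m and y of hub1 in the frame of tray_floor between -0.096 and 0.096 m and z of hub1 in the frame of tray_floor between -0.004 and 0.0045 m and x of hub2 in the frame of tray_floor between -0.066 and 0.066 m and y of hub2 in the frame of tray_floor between -0.096 and 0.096 m and z of hub2 in the frame of tray_floor between -0.004 and 0.0045 m and x of hub3 in the frame of tray_floor between -0.066 and 0.066 m and y of hub3 in the frame of tray_floor between -0.096 and 0.096 m and z of hub3 in the frame of tray_floor between -0.004 and 0.0045 m and x of hub4 in the frame of tray_floor between -0.066 and 0.066 m and y of hub4 in the frame of tray_floor between -0.096 and 0.096 m and z of hub4 in the frame of tray_floor between -0.004 and 0.0045 m and x of case in the frame of bay between -0.085 and 0.08 m and y of case in the frame of bay between -0.07 and 0.07 m and z of case in the frame of bay between 0 and 0.009 m and linear speed of each of ball, case, hub1, hub2, hub3, hub4 below 0.02 m/s); the robot touches nothing.
It fails at once if the mug is moved by more than 3 cm (distance of mug from where it was at the start of the episode above 0.03 m).
It fails at once if the caliper is moved by more than 3 cm (distance of caliper from where it was at the start of the episode above 0.03 m).
It fails at once if the spray is moved by more than 3 cm (distance of spray from where it was at the start of the episode above 0.03 m).
Of hub1, hub2, hub3, hub4 only 2 to 4 are there at a start; the rules pass over those that are not, and their reading is None.
At some moment in a run one of ball, hub1, hub2, hub3, hub4 may be knocked a few centimetres aside while the robot is not near it.
It also fails if it takes over 210 s, if anything falls off the work surface, if the arm or the gripper's body presses on something with over 40 N, if the wrist force passes 120 N, or if a joint passes its speed limit or range.

### The arm

A 6-joint arm with a two-finger parallel gripper is mounted at the origin on the work surface. World frame = base frame: x ahead of the robot, y to its left, z up, the work surface at z = 0. Lengths are in m, angles in rad, forces in N, time in s.
With the tool pointing down it reaches from about 0.35 to 0.775 m from the base axis. Payload 7.3 kg.
Tool frame: the origin (TCP) lies at the very end of the fingers, on their centre line; the grasp point (between the pads) lies 19 mm behind it (robot.hold_point_z is the distance from the TCP to the grasp point, in m); z points along the fingers, y is the direction in which the jaws open and shut (so a half turn about z gives the same grasp; the last joint's range is limited). The gripper opens to 92 mm and grips with 3 to 60 N. Pads are 19 mm wide; open, the fingers measure 130 mm over their backs; the gripper's body (75 mm by 190 mm) begins 47 mm behind the grasp point.
Start: joints at [1.01, 0.342, 1.524, -0, 1.275, -0.146], TCP at [0.212, 0.481, 0.227] pointing down, gripper open.
Joint ranges: [-2.53, 2.53], [-0.77, 2.02], [0.04, 2.7], [-1, 4.14], [0.28, 2.66], [-3.11, 3.11]. Speed limits (rad/s): [2.57, 2.57, 3.14, 3.14, 3.14, 3.14].

### API

Orientations are given as [roll, pitch, yaw] about the fixed x, y, z axes, in that order (R = Rz(yaw) Ry(pitch) Rx(roll)).
In Python, from cell import monitor, viewer, robot gives the robot as it stands.
- The arm moves only by the tool move_arm, never from a script. Its argument "deltas" is a list of rows, each an object of numbers: "x", "y", "z": the shift along the tool's x, y, z in m; "wx", "wy", "wz": the turn, a rotation vector about the tool's x, y, z in degrees; "hand": the opening, from 0 (shut) to 1 (fully open). In form: [{"x": .., "y": .., "z": .., "wx": .., "wy": .., "wz": .., "hand": ..}, ...]. A call has 1 to 8 rows; each row is the pose to reach, as a shift and turn from the pose commanded when the call began, along the tool's axes at that moment; what a row does not reach only later rows make up. A row lasts 1/8 s, in which the tool goes at most 62.5 mm and 10.7 degrees, less where a joint would pass 70% of its speed; a pose out of reach is approached as far as the arm can. A call with a gripper value outside its range is refused whole. The fingers move at their own pace and stop on an object; "grip_force" is the grip in N (left out, the last holds). Time passes only in rows, so rows that repeat a pose let the fingers close. It gives the time, the measured TCP pose, the force and the opening at its end, in the units of the state.
- monitor.observe(): the state, without advancing time (a new reading comes with each control period).
- viewer.read_camera(name): name is "scene" or "top" or "wrist"; returns the picture (400x640x3 uint8, red, green, blue); there is no depth.
- viewer.camera_params(name): a dict with "camera_matrix" (3x3 intrinsics, pixels), "R" (3x3) and "t" (3): a world point X has camera coordinates R X + t. Camera axes: x right, y down, z forward; pixel columns grow to the right and rows downward; lengths in m; the calibration is good to about 2 mm. A picture is of the moment at which its call begins: read the wrist's pose just before it. camera_params takes no time and is no camera call; for the wrist camera it gives the pose at the moment of the call.
- robot.hand_in(): hands the job in, once; it reports no verdict.
The state is a dict: "time": time; "qpos": joint angles; "qvel": joint speeds; "joint_efforts": joint torques, N m; "tool_pos": TCP position; "tool_rot": TCP orientation; "contact_force": force on the tool from outside, world axes, zero at the start; "torque": the same for the moment, N m; "opening": finger opening in m.
Only numpy, scipy, OpenCV 4.12 (cv2) and the standard library are available. Lean on these libraries where they do the work, as an engineer would, in place of code of your own. Each camera call takes 0.05 s, during which the arm holds its last target. There are 200 camera calls.

## Working session

There is one attempt and no reset: what is moved stays moved. The work goes in short steps, Python scripts to look and compute and a tool call to move; the robot and the scene stay as the last step left them, time stands still between calls to the robot, and variables do not carry over. Pictures are saved under pics/ and viewed, about 12 in all and at most 16, crops included, and the job is handed in when it is done.

Besides the shell and the picture viewer there is one more tool, called after "Emit:" as name(argument=value, ...), one argument or row to a line, values as JSON. move_arm: Moves the arm, as the interface text tells. Its arguments: {"type":"object","properties":{"deltas":{"type":"array","items":{"type":"object","properties":{"x":{"type":"number"},"y":{"type":"number"},"z":{"type":"number"},"wx":{"type":"number"},"wy":{"type":"number"},"wz":{"type":"number"},"hand":{"type":"number"}}}},"grip_force":{"type":"number"}},"required":["deltas"]}

```bash
ls; mkdir -p pics; cat > h.py <<'E'
import numpy as np, cv2
from cell import monitor, viewer, robot
def shot(cam,fn,crop=None,scale=1):
    im=viewer.read_camera(cam)[:,:,::-1]
    np.save('pics/last_%s.npy'%cam,im)
    if crop: u0,v0,u1,v1=crop; im=im[v0:v1,u0:u1]
    if scale!=1: im=cv2.resize(im,None,fx=scale,fy=scale,interpolation=cv2.INTER_CUBIC)
    cv2.imwrite('pics/'+fn,im)
def P(cam):
    p=viewer.camera_params(cam); return [np.array(p[k]) for k in('camera_matrix','R','t')]
def ray(cam,u,v,z,p=None):
    K,R,t=p or P(cam); d=R.T@np.linalg.solve(K,[u,v,1.]); c=-R.T@t
    return c+d*(z-c[2])/d[2]
def proj(cam,X,p=None):
    K,R,t=p or P(cam); x=K@(R@np.array(X)+t); return x[:2]/x[2]
def st():
    s=monitor.observe(); print({k:np.round(s[k],3).tolist() for k in('time','qpos','tool_pos','tool_rot','contact_force','opening')}); return s
E
python3 - <<'E'
from h import *
st()
shot('top','top1.png'); shot('scene','sc1.png')
for c in('top','scene'):
    K,R,t=P(c); print(c,np.round(K,1).tolist(),np.round(-R.T@t,3),np.round(R,3).tolist())
E
```

```text
pics
{'time': 0.0, 'qpos': [1.01, 0.343, 1.525, -0.0, 1.275, -0.146], 'tool_pos': [0.211, 0.48, 0.226], 'tool_rot': [-3.14, -0.0, 2.727], 'contact_force': [-0.416, 0.005, -0.887], 'opening': 0.092}
top [[383.5, 0.0, 322.7], [0.0, 383.5, 204.1], [0.0, 0.0, 1.0]] [ 0.336 -0.12   1.377] [[-0.025, -1.0, -0.007], [-0.985, 0.026, -0.173], [0.173, 0.003, -0.985]]
scene [[450.2, 0.0, 320.7], [0.0, 450.2, 202.6], [0.0, 0.0, 1.0]] [ 0.974 -0.633  1.073] [[0.791, 0.612, -0.014], [0.505, -0.666, -0.549], [-0.345, 0.427, -0.836]]
```

View pics/top1.png

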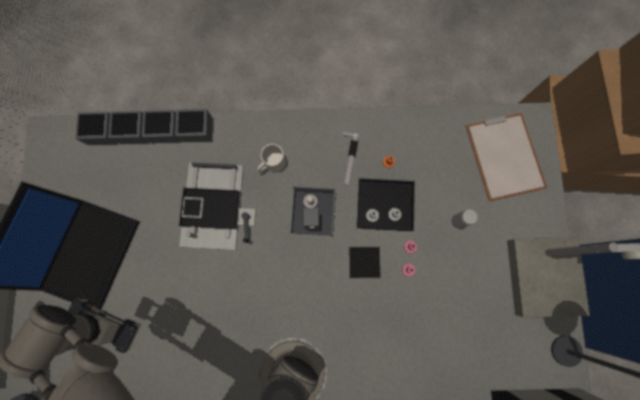

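View pics/sc1.png

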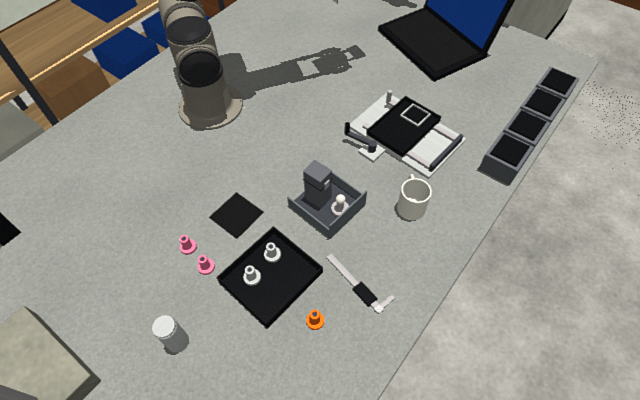

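Top view: the two aluminium hubs are in the bin at about (372,214) and (394,214). The look-alikes are pink at (411,246) and (408,270), and orange at (389,161). The case is at (312,216) with the ball behind it at (310,200). The mat is at (365,262), and the fixture is at (210,207). Next I'll crop closer on these.

```bash
python3 - <<'E'
import numpy as np,cv2
a=np.load('pics/last_top.npy')
def up(im,u0,v0,u1,v1,s): return cv2.resize(im[v0:v1,u0:u1],None,fx=s,fy=s,interpolation=cv2.INTER_CUBIC)
def bright(i): return np.clip(255*(i/255.)**0.6,0,255).astype('uint8')
x=up(bright(a),270,150,420,290,4)   # 600x560... 
x2=up(bright(a),165,150,265,260,5)
cv2.imwrite('pics/c1.png',x);cv2.imwrite('pics/c2.png',x2)
E
```

```text
(no output)
```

View pics/c1.png

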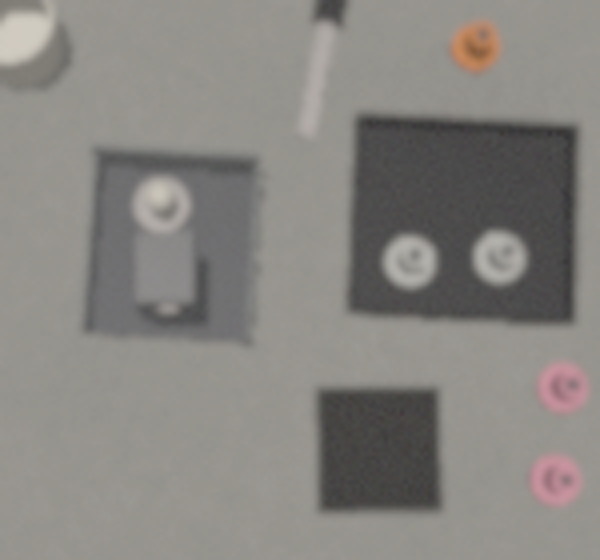

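View pics/c2.png

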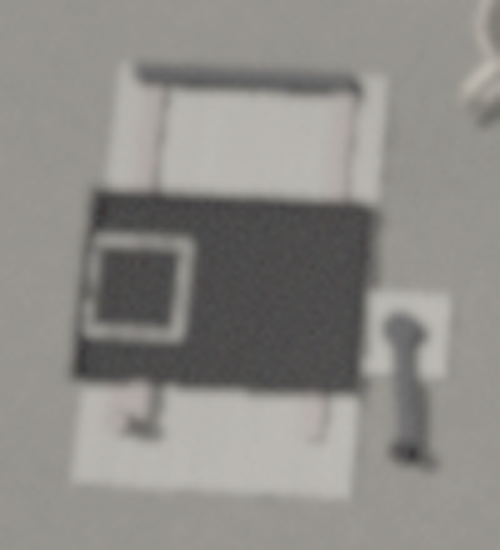

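```bash
python3 - <<'E'
from h import *
p=P('top')
c1=lambda u,v,z:ray('top',270+(u+.5)/4-.5,150+(v+.5)/4-.5,z,p)[:2]
c2=lambda u,v,z:ray('top',165+(u+.5)/5-.5,150+(v+.5)/5-.5,z,p)[:2]
def pr(n,x): print(n,np.round(x,4))
for n,f,q,z in [('case top',c1,[(137,232),(193,232),(195,302),(135,302)],.134),('casemid134',c1,[(165,268)],.134),
 ('ball',c1,[(158,192)],.059),('ballfoot',c1,[(161,205)],.016),
 ('hubA flange',c1,[(410,262)],.014),('hubB',c1,[(500,257)],.014),('hubAtop',c1,[(412,259)],.054),
 ('bin rim',c1,[(358,117),(577,125),(574,323),(350,312)],.032),
 ('mat',c1,[(318,388),(438,388),(441,510),(319,511)],.003),
 ('bay backTL,TR z.07',c1,[(97,150),(257,159)],.07),('bay front z0',c1,[(86,333),(250,344)],.0),
 ('pink',c1,[(563,387),(556,480)],.01),('orange',c1,[(477,47)],.01),('nest out',c2,[(98,234),(194,238),(183,340),(84,333)],.031),
 ('tray TL TR BR BL',c2,[(95,190),(375,206),(360,392),(77,378)],.039),('hinge',c2,[(405,328)],.058),('lgrip',c2,[(405,450)],.074),
 ('handle top',c2,[(140,425)],.075),('base',c2,[(122,62),(387,75),(350,498),(72,485)],.01)]:
    X=np.array([f(u,v,z) for u,v in q]); pr(n,X.tolist())
    if len(q)==4:
        pr('  ctr',X.mean(0)); pr('  sides',np.linalg.norm(np.roll(X,-1,0)-X,axis=1)); d=X[0]+X[1]-X[2]-X[3]; pr('  yaw x dir',np.degrees(np.arctan2(d[1],d[0])))
E
```

```text
case top [[ 0.5442 -0.054 ]
 [ 0.543  -0.1   ]
 [ 0.4851 -0.1003]
 [ 0.4864 -0.0514]]
  ctr [ 0.5147 -0.0764]
  sides [0.046  0.0579 0.0489 0.0579]
  yaw x dir -1.1199
casemid134 [[ 0.5137 -0.0764]]
ball [[ 0.5917 -0.069 ]]
ballfoot [[ 0.5881 -0.0698]]
hubA flange [[ 0.5306 -0.2921]]
hubB [[ 0.533  -0.3729]]
hubAtop [[ 0.5275 -0.2889]]
bin rim [[ 0.661  -0.2492]
 [ 0.6484 -0.4455]
 [ 0.4702 -0.4311]
 [ 0.485  -0.2349]]
  ctr [ 0.5661 -0.3402]
  sides [0.1967 0.1787 0.1967 0.1766]
  yaw x dir -4.6301
mat [[ 0.4209 -0.2061]
 [ 0.4182 -0.313 ]
 [ 0.3114 -0.3103]
 [ 0.3131 -0.2031]]
  ctr [ 0.3659 -0.2581]
  sides [0.1069 0.1068 0.1072 0.1078]
  yaw x dir -1.5518
bay backTL,TR z.07 [[ 0.6283 -0.0169]
 [ 0.6166 -0.1561]]
bay front z0 [[ 0.4756  0.0006]
 [ 0.4619 -0.1467]]
pink [[ 0.4158 -0.4227]
 [ 0.3348 -0.4114]]
orange [[ 0.7296 -0.3637]]
nest out [[0.6134 0.3801]
 [0.6087 0.311 ]
 [0.535  0.3167]
 [0.5419 0.3874]]
  ctr [0.5747 0.3488]
  sides [0.0692 0.0739 0.071  0.0719]
  yaw x dir -5.105
tray TL TR BR BL [[0.644  0.3805]
 [0.6269 0.1796]
 [0.4937 0.1885]
 [0.5088 0.388 ]]
  ctr [0.5683 0.2841]
  sides [0.2016 0.1335 0.2001 0.1354]
  yaw x dir -3.504
hinge [[0.5355 0.1533]]
lgrip [[0.4492 0.1492]]
handle top [[0.4707 0.33  ]]
base [[0.7471 0.3749]
 [0.7319 0.1785]
 [0.4216 0.2012]
 [0.4359 0.3996]]
  ctr [0.5841 0.2885]
  sides [0.1971 0.3111 0.1989 0.3122]
  yaw x dir -4.3593
```

```bash
cat >> h.py <<'E'
from scipy.spatial.transform import Rotation as Ro
def to(x,y,z,yaw=None):
    "deltas to a world TCP pose, tool down, yaw in deg"
    s=monitor.observe(); R=Ro.from_euler('xyz',s['tool_rot']); 
    y0=np.degrees(s['tool_rot'][2]); yaw=y0 if yaw is None else yaw
    T=Ro.from_euler('xyz',[np.pi,0,np.radians(yaw)])
    d=R.inv().apply(np.array([x,y,z])-s['tool_pos']); w=np.degrees((R.inv()*T).as_rotvec())
    print('t',round(s['time'],2),'pos',np.round(s['tool_pos'],4),'yaw',round(y0,2),'F',np.round(s['contact_force'],1),'op',round(s['opening'],4),'q',np.round(s['qpos'],2))
    print('to',(x,y,z,yaw),'d',np.round(d,4),'w',np.round(w,2))
E
python3 -c "
from h import *
to(.50,-.08,.28,177)"
```

```text
t 0.1 pos [0.2114 0.4802 0.2261] yaw 156.24 F [-0.1  0.5 -0.1] op 0.0917 q [ 1.01  0.34  1.52 -0.    1.28 -0.15]
to (0.5, -0.08, 0.28, 177) d [-0.4899 -0.3964 -0.0534] w [-7.000e-02 -2.000e-02 -2.076e+01]
```

Emit:
move_arm(
  deltas=[
    {"x": -0.245,"y": -0.198,"z": -0.05,"wz": -10,"hand": 1},
    {"x": -0.245,"y": -0.198,"z": -0.05,"wz": -20,"hand": 1},
    {"x": -0.245,"y": -0.198,"z": -0.05,"wz": -20.8},
    {"x": -0.245,"y": -0.198,"z": -0.05,"wz": -20.8},
    {"x": -0.245,"y": -0.198,"z": -0.05,"wz": -20.8},
    {"x": -0.38,"y": -0.306,"z": -0.053,"wz": -20.8},
    {"x": -0.38,"y": -0.306,"z": -0.053,"wz": -20.8},
    {"x": -0.38,"y": -0.306,"z": -0.053,"wz": -20.8},
  ],
)

```text
schema error: expected keys x, y, z, wx, wy, wz, hand
```

```bash
python3 -c "
from h import *
to(.50,-.08,.28,177)"
```

```text
t 0.1 pos [0.2114 0.4802 0.2261] yaw 156.24 F [-0.1  0.5 -0.1] op 0.0917 q [ 1.01  0.34  1.52 -0.    1.28 -0.15]
to (0.5, -0.08, 0.28, 177) d [-0.4899 -0.3964 -0.0534] w [-7.000e-02 -2.000e-02 -2.076e+01]
```

All keys are required in every row.

Emit:
move_arm(
  deltas=[
    {"x": -0.245,"y": -0.198,"z": -0.05,"wx": 0,"wy": 0,"wz": -10,"hand": 1},
    {"x": -0.245,"y": -0.198,"z": -0.05,"wx": 0,"wy": 0,"wz": -20.8,"hand": 1},
    {"x": -0.245,"y": -0.198,"z": -0.05,"wx": 0,"wy": 0,"wz": -20.8,"hand": 1},
    {"x": -0.245,"y": -0.198,"z": -0.05,"wx": 0,"wy": 0,"wz": -20.8,"hand": 1},
    {"x": -0.49,"y": -0.396,"z": -0.053,"wx": 0,"wy": 0,"wz": -20.8,"hand": 1},
    {"x": -0.49,"y": -0.396,"z": -0.053,"wx": 0,"wy": 0,"wz": -20.8,"hand": 1},
    {"x": -0.49,"y": -0.396,"z": -0.053,"wx": 0,"wy": 0,"wz": -20.8,"hand": 1},
    {"x": -0.49,"y": -0.396,"z": -0.053,"wx": 0,"wy": 0,"wz": -20.8,"hand": 1},
  ],
)

```text
time: 1.1
tool_pos: [0.4358, 0.045, 0.2742]
tool_rot: [3.141, 0.0, 3.09]
contact_force: [0.2, 1.6, -0.1]
opening: 0.0918
```

```bash
python3 -c "
from h import *
to(.50,-.08,.28,177)"
```

```text
t 1.1 pos [0.4358 0.045  0.2742] yaw 177.02 F [ 0.2  1.6 -0.1] op 0.0918 q [-0.07  0.14  1.66  0.    1.34 -1.59]
to (0.5, -0.08, 0.28, 177) d [-0.0706 -0.1215 -0.0058] w [0.02 0.   0.02]
```

Emit:
move_arm(
  deltas=[
    {"x": -0.07,"y": -0.12,"z": -0.005,"wx": 0,"wy": 0,"wz": 0,"hand": 1},
    {"x": -0.07,"y": -0.12,"z": -0.005,"wx": 0,"wy": 0,"wz": 0,"hand": 1},
    {"x": -0.07,"y": -0.12,"z": -0.005,"wx": 0,"wy": 0,"wz": 0,"hand": 1},
    {"x": -0.07,"y": -0.12,"z": -0.005,"wx": 0,"wy": 0,"wz": 0,"hand": 1},
  ],
)

```text
time: 1.6
tool_pos: [0.4988, -0.0767, 0.2785]
tool_rot: [3.141, -0.002, 3.088]
contact_force: [0.5, 0.2, -0.7]
opening: 0.0917
```

```bash
python3 -c "
from h import *
to(.5145,-.0764,.20,177)
p=P('wrist');K,R,t=p;print(np.round(K,1).tolist(),-R.T@t,R.round(2).tolist())
np.savez('pics/w1.npz',K=K,R=R,t=t)
shot('wrist','w1.png')"
```

```text
t 1.6 pos [ 0.4988 -0.0767  0.2785] yaw 176.95 F [ 0.5  0.2 -0.7] op 0.0917 q [-0.3   0.27  1.48  0.    1.39 -1.82]
to (0.5145, -0.0764, 0.2, 177) d [-0.0158  0.001   0.0785] w [ 0.05 -0.09 -0.05]
[[338.6, 0.0, 319.5], [0.0, 338.6, 198.2], [0.0, 0.0, 1.0]] [ 0.42471052 -0.07276137  0.43654102] [[0.05, 1.0, -0.0], [0.96, -0.05, 0.28], [0.27, -0.01, -0.96]]
```

View pics/w1.png

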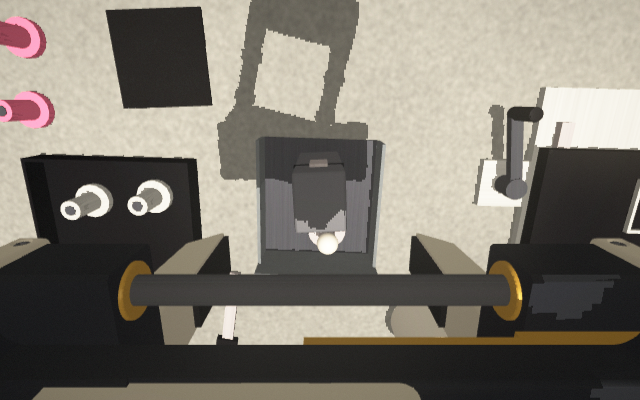

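```bash
python3 -c "
from h import *
z=np.load('pics/w1.npz');p=[z['K'],z['R'],z['t']]
im=np.load('pics/last_wrist.npy')
cv2.imwrite('pics/w1c.png',cv2.resize(np.clip(255*(im[130:265,245:390]/255.)**.6,0,255).astype('uint8'),None,fx=4,fy=4,interpolation=cv2.INTER_CUBIC))
print(proj('w',[.5145-.03,-.0764+.025,.134],p),proj('w',[.5145-.03,-.0764-.025,.134],p),proj('w',[.5145+.03,-.0764+.025,.134],p),proj('w',[.5145+.03,-.0764-.025,.134],p))
for u,v in [(328,243)]: print('ball',ray('w',u,v,.059,p))
for u,v in [(94,200),(152,195)]: print('hub',ray('w',u,v,.014,p))
for u,v in [(107,11),(201,7),(212,104),(124,108)]: print('mat',ray('w',u,v,.003,p))
"
```

```text
[346.62341263 168.52122039] [291.621442   171.39688317] [348.57653805 230.32972088] [296.3664603  232.91870247]
ball [ 0.58920827 -0.07135558  0.059     ]
hub [ 0.53231316 -0.37220847  0.014     ]
hub [ 0.52962684 -0.29562387  0.014     ]
mat [ 0.31200503 -0.31161723  0.003     ]
mat [ 0.31365335 -0.20304726  0.003     ]
mat [ 0.42083116 -0.20548894  0.003     ]
mat [ 0.41979217 -0.31492081  0.003     ]
```

View pics/w1c.png

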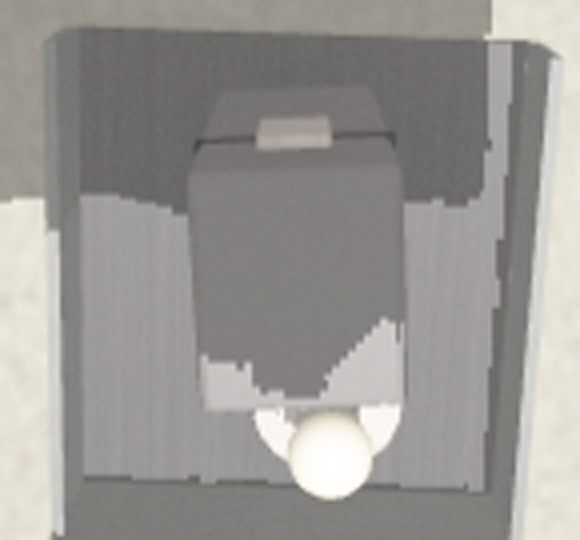

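The wrist view agrees with the top view: case centre is about (0.515,-0.077) and the ball is at (0.589,-0.071). Now I descend on the case.

Emit:
move_arm(
  deltas=[
    {"x": -0.016,"y": 0.001,"z": 0.05,"wx": 0,"wy": 0,"wz": 0,"hand": 1},
    {"x": -0.016,"y": 0.001,"z": 0.1,"wx": 0,"wy": 0,"wz": 0,"hand": 1},
    {"x": -0.016,"y": 0.001,"z": 0.15,"wx": 0,"wy": 0,"wz": 0,"hand": 1},
    {"x": -0.016,"y": 0.001,"z": 0.186,"wx": 0,"wy": 0,"wz": 0,"hand": 1},
    {"x": -0.016,"y": 0.001,"z": 0.186,"wx": 0,"wy": 0,"wz": 0,"hand": 1},
    {"x": -0.016,"y": 0.001,"z": 0.186,"wx": 0,"wy": 0,"wz": 0,"hand": 0.45},
    {"x": -0.016,"y": 0.001,"z": 0.186,"wx": 0,"wy": 0,"wz": 0,"hand": 0.4},
    {"x": -0.016,"y": 0.001,"z": 0.186,"wx": 0,"wy": 0,"wz": 0,"hand": 0.4},
  ],
  grip_force=25,
)

```text
time: 2.65
tool_pos: [0.5157, -0.0764, 0.0945]
tool_rot: [-3.141, 0.002, 3.09]
contact_force: [-0.8, -0.1, -0.7]
opening: 0.067
```

```bash
python3 -c "
from h import *
to(.366,-.258,.24,177)"
```

```text
t 2.65 pos [ 0.5157 -0.0764  0.0945] yaw 177.04 F [-0.8 -0.1 -0.7] op 0.067 q [-0.29  0.48  1.71  0.    0.95 -1.81]
to (0.366, -0.258, 0.24, 177) d [ 0.1398 -0.1892 -0.1457] w [-0.03  0.14  0.04]
```

Closing further, then a lift.

Emit:
move_arm(
  deltas=[
    {"x": 0,"y": 0,"z": 0,"wx": 0,"wy": 0,"wz": 0,"hand": 0.4},
    {"x": 0,"y": 0,"z": 0,"wx": 0,"wy": 0,"wz": 0,"hand": 0.4},
    {"x": 0,"y": 0,"z": 0,"wx": 0,"wy": 0,"wz": 0,"hand": 0.4},
    {"x": 0,"y": 0,"z": 0,"wx": 0,"wy": 0,"wz": 0,"hand": 0.4},
    {"x": 0,"y": 0,"z": -0.03,"wx": 0,"wy": 0,"wz": 0,"hand": 0.4},
    {"x": 0,"y": 0,"z": -0.06,"wx": 0,"wy": 0,"wz": 0,"hand": 0.4},
    {"x": 0,"y": 0,"z": -0.09,"wx": 0,"wy": 0,"wz": 0,"hand": 0.4},
    {"x": 0,"y": 0,"z": -0.09,"wx": 0,"wy": 0,"wz": 0,"hand": 0.4},
  ],
  grip_force=25,
)

```text
time: 3.65
tool_pos: [0.516, -0.0765, 0.1845]
tool_rot: [-3.141, 0.004, 3.09]
contact_force: [0.5, -0.1, -3.1]
opening: 0.05
```

```bash
python3 -c "
from h import *
to(.366,-.258,.18,177)"
```

```text
t 3.65 pos [ 0.516  -0.0765  0.1845] yaw 177.04 F [ 0.5 -0.1 -3.1] op 0.05 q [-0.29  0.37  1.6   0.    1.16 -1.81]
to (0.366, -0.258, 0.18, 177) d [ 0.1404 -0.189   0.0042] w [-0.04  0.2   0.04]
```

Emit:
move_arm(
  deltas=[
    {"x": 0.025,"y": -0.034,"z": 0,"wx": 0,"wy": 0,"wz": 0,"hand": 0.4},
    {"x": 0.053,"y": -0.071,"z": 0,"wx": 0,"wy": 0,"wz": 0,"hand": 0.4},
    {"x": 0.083,"y": -0.112,"z": 0,"wx": 0,"wy": 0,"wz": 0,"hand": 0.4},
    {"x": 0.113,"y": -0.152,"z": 0,"wx": 0,"wy": 0,"wz": 0,"hand": 0.4},
    {"x": 0.133,"y": -0.179,"z": 0.01,"wx": 0,"wy": 0,"wz": 0,"hand": 0.4},
    {"x": 0.14,"y": -0.189,"z": 0.03,"wx": 0,"wy": 0,"wz": 0,"hand": 0.4},
    {"x": 0.14,"y": -0.189,"z": 0.06,"wx": 0,"wy": 0,"wz": 0,"hand": 0.4},
    {"x": 0.14,"y": -0.189,"z": 0.075,"wx": 0,"wy": 0,"wz": 0,"hand": 0.4},
  ],
)

```text
time: 4.65
tool_pos: [0.3638, -0.2566, 0.1052]
tool_rot: [3.138, -0.004, 3.089]
contact_force: [-0.0, -0.4, -1.3]
opening: 0.0502
```

```bash
python3 -c "
from h import *
to(.366,-.258,.0945,177)"
```

```text
t 4.65 pos [ 0.3638 -0.2566  0.1052] yaw 176.98 F [-0.  -0.4 -1.3] op 0.0502 q [-0.79  0.35  1.9   0.    0.9  -2.31]
to (0.366, -0.258, 0.0945, 177) d [-0.0023 -0.0013  0.0107] w [ 0.21 -0.22 -0.02]
```

Emit:
move_arm(
  deltas=[
    {"x": 0,"y": 0,"z": 0.005,"wx": 0,"wy": 0,"wz": 0,"hand": 0.4},
    {"x": 0,"y": 0,"z": 0.009,"wx": 0,"wy": 0,"wz": 0,"hand": 0.4},
    {"x": 0,"y": 0,"z": 0.012,"wx": 0,"wy": 0,"wz": 0,"hand": 0.4},
    {"x": 0,"y": 0,"z": 0.012,"wx": 0,"wy": 0,"wz": 0,"hand": 0.4},
  ],
)

```text
time: 5.15
tool_pos: [0.3656, -0.2578, 0.0963]
tool_rot: [-3.141, 0.0, 3.09]
contact_force: [-0.6, 0.2, -3.0]
opening: 0.0503
```

```bash
python3 -c "
from h import *
to(.366,-.258,.0935,177)"
```

```text
t 5.15 pos [ 0.3656 -0.2578  0.0963] yaw 177.04 F [-0.6  0.2 -3. ] op 0.0503 q [-0.79  0.37  1.91  0.    0.87 -2.31]
to (0.366, -0.258, 0.0935, 177) d [-0.0004 -0.0001  0.0028] w [-0.01  0.02  0.04]
```

Emit:
move_arm(
  deltas=[
    {"x": 0,"y": 0,"z": 0.002,"wx": 0,"wy": 0,"wz": 0,"hand": 0.4},
    {"x": 0,"y": 0,"z": 0.0035,"wx": 0,"wy": 0,"wz": 0,"hand": 0.4},
    {"x": 0,"y": 0,"z": 0.0035,"wx": 0,"wy": 0,"wz": 0,"hand": 0.4},
    {"x": 0,"y": 0,"z": 0.0035,"wx": 0,"wy": 0,"wz": 0,"hand": 1},
    {"x": 0,"y": 0,"z": 0.0035,"wx": 0,"wy": 0,"wz": 0,"hand": 1},
    {"x": 0,"y": 0,"z": 0.0035,"wx": 0,"wy": 0,"wz": 0,"hand": 1},
    {"x": 0,"y": 0,"z": 0.0035,"wx": 0,"wy": 0,"wz": 0,"hand": 1},
    {"x": 0,"y": 0,"z": 0.0035,"wx": 0,"wy": 0,"wz": 0,"hand": 1},
  ],
)

```text
time: 6.15
tool_pos: [0.3655, -0.2579, 0.0927]
tool_rot: [3.142, 0.0, 3.09]
contact_force: [-0.1, -0.3, 0.2]
opening: 0.0906
```

Emit:
move_arm(
  deltas=[
    {"x": 0,"y": 0,"z": -0.04,"wx": 0,"wy": 0,"wz": 0,"hand": 1},
    {"x": 0,"y": 0,"z": -0.09,"wx": 0,"wy": 0,"wz": 0,"hand": 1},
    {"x": 0,"y": 0,"z": -0.14,"wx": 0,"wy": 0,"wz": 0,"hand": 1},
    {"x": -0.05,"y": 0.05,"z": -0.17,"wx": 0,"wy": 0,"wz": 0,"hand": 0.6},
    {"x": -0.1,"y": 0.1,"z": -0.17,"wx": 0,"wy": 0,"wz": 0,"hand": 0.5},
    {"x": -0.12,"y": 0.14,"z": -0.17,"wx": 0,"wy": 0,"wz": 0,"hand": 0.5},
    {"x": -0.12,"y": 0.16,"z": -0.17,"wx": 0,"wy": 0,"wz": 0,"hand": 0.5},
    {"x": -0.12,"y": 0.16,"z": -0.17,"wx": 0,"wy": 0,"wz": 0,"hand": 0.5},
  ],
)

```text
time: 7.15
tool_pos: [0.4938, -0.1027, 0.2625]
tool_rot: [3.141, -0.0, 3.093]
contact_force: [-1.0, 0.2, 0.3]
opening: 0.0477
```

```bash
python3 -c "
from h import *
to(.589,-.0705,.10,176)
p=P('wrist');K,R,t=p
np.savez('pics/w2.npz',K=K,R=R,t=t)
shot('wrist','w2.png')"
```

```text
t 7.15 pos [ 0.4938 -0.1027  0.2625] yaw 177.21 F [-1.   0.2  0.3] op 0.0477 q [-0.36  0.28  1.52  0.    1.35 -1.88]
to (0.589, -0.0705, 0.1, 176) d [-0.0936  0.0368  0.1625] w [ 0.02 -0.03  1.21]
```

View pics/w2.png

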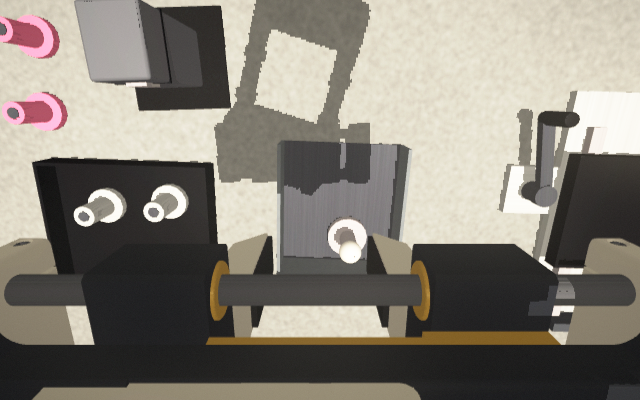

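The case stands upright on the mat. The ball is now clear, with its ball at (349,252) and its foot at about (348,236). The hubs are undisturbed.

```bash
python3 -c "
from h import *
z=np.load('pics/w2.npz');p=[z['K'],z['R'],z['t']]
im=np.load('pics/last_wrist.npy')
print(ray('w',349,252,.059,p),ray('w',347.5,236,.016,p))
for u,v in [(107,205),(168.5,201.5)]: print('hub',ray('w',u,v,.014,p))
to(.589,-.0705,.1,176)
"
```

```text
[ 0.58993642 -0.0732841   0.059     ] [ 0.58772136 -0.07159255  0.016     ]
hub [ 0.53213331 -0.37228358  0.014     ]
hub [ 0.53130285 -0.29426411  0.014     ]
t 7.2 pos [ 0.4935 -0.1039  0.2626] yaw 177.13 F [-0.3  0.   0.7] op 0.0471 q [-0.36  0.28  1.52 -0.    1.35 -1.88]
to (0.589, -0.0705, 0.1, 176) d [-0.0937  0.0382  0.1626] w [-0.01 -0.02  1.13]
```

Emit:
move_arm(
  deltas=[
    {"x": -0.047,"y": 0.018,"z": 0.05,"wx": 0,"wy": 0,"wz": 0,"hand": 0.5},
    {"x": -0.0937,"y": 0.0367,"z": 0.1,"wx": 0,"wy": 0,"wz": 0,"hand": 0.5},
    {"x": -0.0937,"y": 0.0367,"z": 0.14,"wx": 0,"wy": 0,"wz": 0,"hand": 0.5},
    {"x": -0.0937,"y": 0.0367,"z": 0.17,"wx": 0,"wy": 0,"wz": 0,"hand": 0.5},
    {"x": -0.0937,"y": 0.0367,"z": 0.17,"wx": 0,"wy": 0,"wz": 0,"hand": 0.5},
  ],
)

```text
time: 7.82
tool_pos: [0.5872, -0.0735, 0.0902]
tool_rot: [3.141, -0.006, 3.088]
contact_force: [-0.5, -0.5, 0.6]
opening: 0.046
```

```bash
python3 -c "
from h import *
to(.589,-.072,.021,177)
"
```

```text
t 7.83 pos [ 0.5872 -0.0735  0.0902] yaw 176.95 F [-0.5 -0.5  0.6] op 0.046 q [-0.25  0.6   1.5  -0.    1.04 -1.77]
to (0.589, -0.072, 0.021, 177) d [-0.0021  0.0015  0.0692] w [ 0.05 -0.32 -0.05]
```

Emit:
move_arm(
  deltas=[
    {"x": 0,"y": 0,"z": 0.03,"wx": 0,"wy": 0,"wz": 0,"hand": 0.5},
    {"x": 0,"y": 0,"z": 0.06,"wx": 0,"wy": 0,"wz": 0,"hand": 0.5},
    {"x": 0,"y": 0,"z": 0.071,"wx": 0,"wy": 0,"wz": 0,"hand": 0.5},
    {"x": 0,"y": 0,"z": 0.071,"wx": 0,"wy": 0,"wz": 0,"hand": 0.5},
    {"x": 0,"y": 0,"z": 0.071,"wx": 0,"wy": 0,"wz": 0,"hand": 0.1},
    {"x": 0,"y": 0,"z": 0.071,"wx": 0,"wy": 0,"wz": 0,"hand": 0.1},
    {"x": 0,"y": 0,"z": 0.071,"wx": 0,"wy": 0,"wz": 0,"hand": 0.1},
    {"x": 0,"y": 0,"z": 0.071,"wx": 0,"wy": 0,"wz": 0,"hand": 0.1},
  ],
  grip_force=20,
)

```text
time: 8.82
tool_pos: [0.5897, -0.0723, 0.0226]
tool_rot: [-3.142, 0.002, 3.09]
contact_force: [-1.0, 0.7, 5.1]
opening: 0.0248
```

```bash
python3 -c "
from h import *
to(.573,.346,.18,176)
"
```

```text
t 8.82 pos [ 0.5897 -0.0723  0.0226] yaw 177.04 F [-1.   0.7  5.1] op 0.0248 q [-0.25  0.69  1.56  0.    0.89 -1.77]
to (0.573, 0.346, 0.18, 176) d [ 0.0379  0.4169 -0.1575] w [-0.    0.09  1.04]
```

Emit:
move_arm(
  deltas=[
    {"x": 0,"y": 0,"z": 0,"wx": 0,"wy": 0,"wz": 0,"hand": 0.1},
    {"x": 0,"y": 0,"z": 0,"wx": 0,"wy": 0,"wz": 0,"hand": 0.1},
    {"x": 0,"y": 0,"z": 0,"wx": 0,"wy": 0,"wz": 0,"hand": 0.1},
  ],
)

```text
time: 9.2
tool_pos: [0.5897, -0.0723, 0.0226]
tool_rot: [-3.142, 0.002, 3.09]
contact_force: [-1.2, 1.4, 4.7]
opening: 0.0247
```

The pads are 38 mm long, so they close on the underside of the ball rather than the neck. I'll regrip centred on the ball's equator, which lets the foot hang upright.

Emit:
move_arm(
  deltas=[
    {"x": 0,"y": 0,"z": 0,"wx": 0,"wy": 0,"wz": 0,"hand": 0.45},
    {"x": 0,"y": 0,"z": 0,"wx": 0,"wy": 0,"wz": 0,"hand": 0.45},
    {"x": 0,"y": 0,"z": -0.008,"wx": 0,"wy": 0,"wz": 0,"hand": 0.45},
    {"x": 0,"y": 0,"z": -0.016,"wx": 0,"wy": 0,"wz": 0,"hand": 0.45},
    {"x": 0,"y": 0,"z": -0.016,"wx": 0,"wy": 0,"wz": 0,"hand": 0.1},
    {"x": 0,"y": 0,"z": -0.016,"wx": 0,"wy": 0,"wz": 0,"hand": 0.1},
    {"x": 0,"y": 0,"z": -0.016,"wx": 0,"wy": 0,"wz": 0,"hand": 0.1},
    {"x": 0,"y": 0,"z": -0.016,"wx": 0,"wy": 0,"wz": 0,"hand": 0.1},
  ],
  grip_force=25,
)

```text
time: 10.2
tool_pos: [0.5891, -0.0723, 0.0378]
tool_rot: [3.141, 0.0, 3.09]
contact_force: [-0.2, 1.5, 2.4]
opening: 0.0245
```

Emit:
move_arm(
  deltas=[
    {"x": 0,"y": 0,"z": 0,"wx": 0,"wy": 0,"wz": 0,"hand": 0.1},
    {"x": 0,"y": 0,"z": 0,"wx": 0,"wy": 0,"wz": 0,"hand": 0.1},
    {"x": 0,"y": 0,"z": -0.005,"wx": 0,"wy": 0,"wz": 0,"hand": 0.1},
    {"x": 0,"y": 0,"z": -0.02,"wx": 0,"wy": 0,"wz": 0,"hand": 0.1},
    {"x": 0,"y": 0,"z": -0.045,"wx": 0,"wy": 0,"wz": 0,"hand": 0.1},
    {"x": 0,"y": 0,"z": -0.075,"wx": 0,"wy": 0,"wz": 0,"hand": 0.1},
    {"x": 0,"y": 0,"z": -0.1,"wx": 0,"wy": 0,"wz": 0,"hand": 0.1},
    {"x": 0,"y": 0,"z": -0.12,"wx": 0,"wy": 0,"wz": 0,"hand": 0.1},
  ],
)

```text
time: 11.2
tool_pos: [0.5892, -0.0727, 0.1598]
tool_rot: [-3.141, 0.002, 3.09]
contact_force: [0.9, 0.2, -2.5]
opening: 0.0247
```

```bash
python3 -c "
from h import *
to(.573,.346,.16,176)
p=P('wrist');K,R,t=p
np.savez('pics/w3.npz',K=K,R=R,t=t)
shot('wrist','w3.png')"
```

```text
t 11.2 pos [ 0.5892 -0.0727  0.1598] yaw 177.03 F [ 0.9  0.2 -2.5] op 0.0247 q [-0.25  0.52  1.43 -0.    1.19 -1.77]
to (0.573, 0.346, 0.16, 176) d [ 0.0379  0.4173 -0.0005] w [-0.02  0.09  1.03]
```

View pics/w3.png

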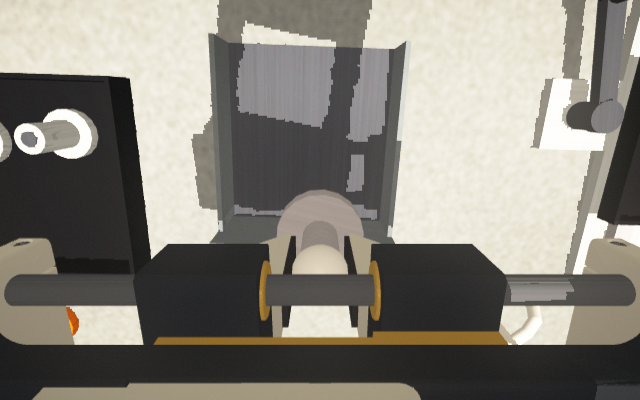

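The ball is held at its equator and hangs plumb (2.5 N). I'll move to a viewing spot short of the nest.

Emit:
move_arm(
  deltas=[
    {"x": 0.01,"y": 0.03,"z": -0.01,"wx": 0,"wy": 0,"wz": 0,"hand": 0.1},
    {"x": 0.03,"y": 0.08,"z": -0.02,"wx": 0,"wy": 0,"wz": 0,"hand": 0.1},
    {"x": 0.05,"y": 0.135,"z": -0.02,"wx": 0,"wy": 0,"wz": 0,"hand": 0.1},
    {"x": 0.07,"y": 0.19,"z": -0.02,"wx": 0,"wy": 0,"wz": 0,"hand": 0.1},
    {"x": 0.085,"y": 0.245,"z": -0.02,"wx": 0,"wy": 0,"wz": 0,"hand": 0.1},
    {"x": 0.1,"y": 0.3,"z": -0.02,"wx": 0,"wy": 0,"wz": 0,"hand": 0.1},
    {"x": 0.105,"y": 0.35,"z": -0.02,"wx": 0,"wy": 0,"wz": 0,"hand": 0.1},
    {"x": 0.11,"y": 0.38,"z": -0.02,"wx": 0,"wy": 0,"wz": 0,"hand": 0.1},
  ],
)

```text
time: 12.25
tool_pos: [0.4982, 0.315, 0.1778]
tool_rot: [3.141, 0.0, 3.092]
contact_force: [0.8, -0.9, -1.9]
opening: 0.0243
```

Emit:
move_arm(
  deltas=[
    {"x": 0,"y": 0.005,"z": 0,"wx": 0,"wy": 0,"wz": 0,"hand": 0.1},
    {"x": 0,"y": 0.005,"z": 0,"wx": 0,"wy": 0,"wz": 0,"hand": 0.1},
  ],
)

```text
time: 12.5
tool_pos: [0.4991, 0.3173, 0.1776]
tool_rot: [-3.141, -0.0, 3.09]
contact_force: [-0.2, 0.1, -2.8]
opening: 0.0247
```

```bash
python3 -c "
from h import *
to(.573,.346,.16,176)
p=P('wrist');K,R,t=p
np.savez('pics/w4.npz',K=K,R=R,t=t)
shot('wrist','w4.png')"
```

```text
t 12.5 pos [0.4991 0.3173 0.1776] yaw 177.06 F [-0.2  0.1 -2.8] op 0.0247 q [ 0.44  0.5   1.41 -0.    1.23 -1.08]
to (0.573, 0.346, 0.16, 176) d [-0.0724  0.0325  0.0175] w [-0.04 -0.01  1.06]
```

View pics/w4.png

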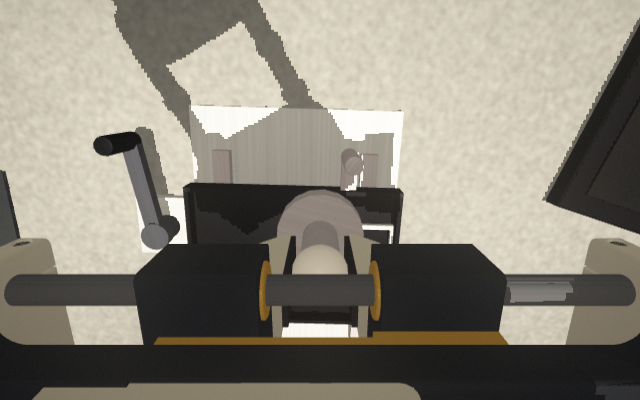

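```bash
python3 -c "
from h import *
z=np.load('pics/w4.npz');p=[z['K'],z['R'],z['t']]
def g(n,u,v,h): print(n,np.round(ray('w',u,v,h,p)[:2],4))
g('trayNR',185,184,.039);g('trayNL',402,190,.039);g('baseNR',191,105,.01);g('baseNL',403,110,.01)
g('hinge',155,237,.058);g('lgriptop',103,146,.074);g('handletop',355,165,.075);g('nest far corner edge R?',388,226,.031);g('nestNL outer',391,226,.031)
im=np.load('pics/last_wrist.npy')
cv2.imwrite('pics/w4c.png',cv2.resize(np.clip(255*(im[90:270,80:420]/255.)**.6,0,255).astype('uint8'),(780,413),interpolation=cv2.INTER_CUBIC))
"
```

```text
trayNR [0.4905 0.1961]
trayNL [0.506  0.3913]
baseNR [0.4224 0.2015]
baseNL [0.437  0.3979]
hinge [0.5327 0.1699]
lgriptop [0.4496 0.1526]
handletop [0.4742 0.346 ]
nest far corner edge R? [0.5432 0.3804]
nestNL outer [0.5434 0.3833]
```

View pics/w4c.png

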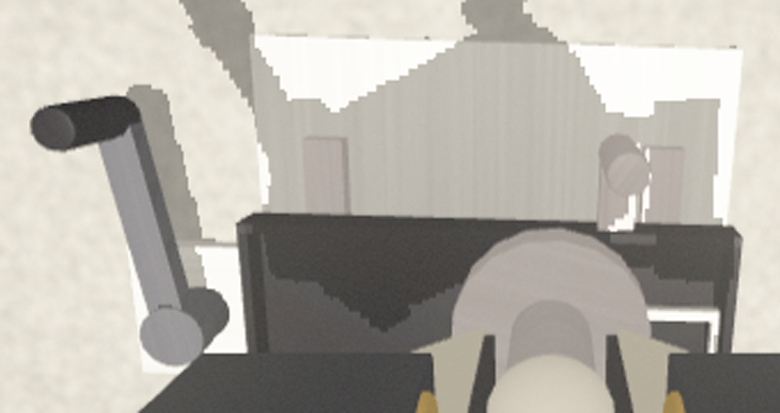

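```bash
python3 -c "
from h import *
z=np.load('pics/w4.npz');p=[z['K'],z['R'],z['t']]
print(ray('w',392.5,223.8,.031,p),ray('w',319.5,194,.177-.034+.006,p), ray('w',361,236,.177-.034+.012,p),ray('w',277,236,.177-.034+.012,p))
to(.575,.349,.07,177)"
```

```text
[0.54121708 0.38469165 0.031     ] [0.47586785 0.31835948 0.149     ] [0.50034963 0.34092247 0.155     ] [0.49791689 0.29284573 0.155     ]
t 12.55 pos [0.4993 0.3168 0.1776] yaw 177.01 F [-0.9 -0.4 -2.7] op 0.0245 q [ 0.44  0.5   1.41 -0.    1.23 -1.08]
to (0.575, 0.349, 0.07, 177) d [-0.074   0.0362  0.1076] w [-0.03 -0.01  0.01]
```

Emit:
move_arm(
  deltas=[
    {"x": -0.03,"y": 0.014,"z": 0,"wx": 0,"wy": 0,"wz": 0,"hand": 0.1},
    {"x": -0.06,"y": 0.028,"z": 0.01,"wx": 0,"wy": 0,"wz": 0,"hand": 0.1},
    {"x": -0.073,"y": 0.036,"z": 0.03,"wx": 0,"wy": 0,"wz": 0,"hand": 0.1},
    {"x": -0.073,"y": 0.036,"z": 0.055,"wx": 0,"wy": 0,"wz": 0,"hand": 0.1},
    {"x": -0.073,"y": 0.036,"z": 0.08,"wx": 0,"wy": 0,"wz": 0,"hand": 0.1},
    {"x": -0.073,"y": 0.036,"z": 0.1,"wx": 0,"wy": 0,"wz": 0,"hand": 0.1},
    {"x": -0.073,"y": 0.036,"z": 0.106,"wx": 0,"wy": 0,"wz": 0,"hand": 0.1},
    {"x": -0.073,"y": 0.036,"z": 0.106,"wx": 0,"wy": 0,"wz": 0,"hand": 0.1},
  ],
)

```text
time: 13.55
tool_pos: [0.5743, 0.3491, 0.072]
tool_rot: [-3.141, -0.0, 3.089]
contact_force: [0.1, 0.5, -2.9]
opening: 0.0243
```

```bash
python3 -c "
from h import *
to(.574,.349,.06,177)
p=P('wrist');K,R,t=p
np.savez('pics/w5.npz',K=K,R=R,t=t)
shot('wrist','w5.png',(140,60,500,300),2)"
```

```text
t 13.55 pos [0.5743 0.3491 0.072 ] yaw 176.97 F [ 0.1  0.5 -2.9] op 0.0243 q [ 0.43  0.75  1.26 -0.    1.13 -1.09]
to (0.574, 0.349, 0.06, 177) d [ 0.0003 -0.0001  0.012 ] w [-0.01 -0.   -0.03]
```

View pics/w5.png

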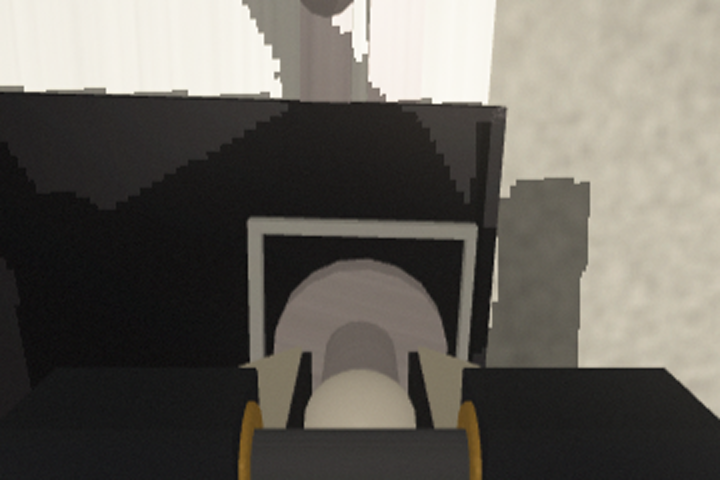

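```bash
python3 -c "
from h import *
z=np.load('pics/w5.npz');p=[z['K'],z['R'],z['t']]
a=ray('w',264,169,.031,p);b=ray('w',378.5,172,.031,p);print(a,b)
d=(b-a)[:2];print(np.linalg.norm(d));d/=np.linalg.norm(d);n=np.array([d[1],-d[0]])
print('nest',(a+b)[:2]/2+.035*n,'yaw',np.degrees(np.arctan2(-d[0],d[1])))
a=ray('w',252/1,0,.03,p)
print('foot edge',ray('w',140+361/2,60+259/2,.072-.034+.006,p),ray('w',140+446/2,60+345/2,.05,p),ray('w',140+274/2,60+345/2,.05,p))
print('trayNL',ray('w',140+505/2,60+107/2,.039,p))"
```

```text
[0.53731056 0.31776012 0.031     ] [0.54271248 0.38593118 0.031     ]
0.06838475129994462
nest [0.57490215 0.3490809 ] yaw -4.53069088422856
foot edge [0.54830861 0.35090971 0.044     ] [0.57326322 0.37382714 0.05      ] [0.57070769 0.3249362  0.05      ]
trayNL [0.5087881  0.39240588 0.039     ]
```

The nest centre measures (0.575,0.349), directly under the ball. Lowering and releasing.

Emit:
move_arm(
  deltas=[
    {"x": 0,"y": 0,"z": 0.005,"wx": 0,"wy": 0,"wz": 0,"hand": 0.1},
    {"x": 0,"y": 0,"z": 0.009,"wx": 0,"wy": 0,"wz": 0,"hand": 0.1},
    {"x": 0,"y": 0,"z": 0.012,"wx": 0,"wy": 0,"wz": 0,"hand": 0.1},
    {"x": 0,"y": 0,"z": 0.014,"wx": 0,"wy": 0,"wz": 0,"hand": 0.1},
    {"x": 0,"y": 0,"z": 0.014,"wx": 0,"wy": 0,"wz": 0,"hand": 0.1},
  ],
)

```text
time: 14.22
tool_pos: [0.574, 0.3501, 0.0588]
tool_rot: [3.141, 0.001, 3.09]
contact_force: [-2.1, -1.6, 4.9]
opening: 0.0245
```

```bash
python3 -c "
from h import *
to(.574,.349,.058,177)"
```

```text
t 14.22 pos [0.574  0.3501 0.0588] yaw 177.04 F [-2.1 -1.6  4.9] op 0.0245 q [ 0.43  0.76  1.27  0.    1.1  -1.09]
to (0.574, 0.349, 0.058, 177) d [-0.     -0.0011  0.0008] w [0.02 0.04 0.04]
```

Emit:
move_arm(
  deltas=[
    {"x": 0,"y": 0,"z": 0,"wx": 0,"wy": 0,"wz": 0,"hand": 0.5},
    {"x": 0,"y": 0,"z": 0,"wx": 0,"wy": 0,"wz": 0,"hand": 0.5},
    {"x": 0,"y": 0,"z": 0,"wx": 0,"wy": 0,"wz": 0,"hand": 0.5},
    {"x": 0,"y": 0,"z": -0.03,"wx": 0,"wy": 0,"wz": 0,"hand": 0.5},
    {"x": 0,"y": 0,"z": -0.08,"wx": 0,"wy": 0,"wz": 0,"hand": 0.5},
    {"x": 0,"y": -0.03,"z": -0.13,"wx": 0,"wy": 0,"wz": 0,"hand": 0.5},
    {"x": 0,"y": -0.08,"z": -0.17,"wx": 0,"wy": 0,"wz": 0,"hand": 0.5},
    {"x": 0.02,"y": -0.14,"z": -0.18,"wx": 0,"wy": 0,"wz": 0,"hand": 0.5},
  ],
)

```text
time: 15.22
tool_pos: [0.5492, 0.2128, 0.24]
tool_rot: [3.14, 0.006, 3.09]
contact_force: [1.4, -0.7, -0.1]
opening: 0.0459
```

Emit:
move_arm(
  deltas=[
    {"x": 0.08,"y": -0.5,"z": 0,"wx": 0,"wy": 0,"wz": 0,"hand": 0.5},
    {"x": 0.08,"y": -0.5,"z": 0,"wx": 0,"wy": 0,"wz": 0,"hand": 0.5},
    {"x": 0.08,"y": -0.5,"z": 0,"wx": 0,"wy": 0,"wz": 0,"hand": 0.5},
    {"x": 0.08,"y": -0.5,"z": 0,"wx": 0,"wy": 0,"wz": 0,"hand": 0.5},
    {"x": 0.08,"y": -0.5,"z": 0,"wx": 0,"wy": 0,"wz": 0,"hand": 0.5},
    {"x": 0.08,"y": -0.5,"z": 0,"wx": 0,"wy": 0,"wz": 0,"hand": 0.5},
    {"x": 0.08,"y": -0.5,"z": 0,"wx": 0,"wy": 0,"wz": 0,"hand": 0.5},
    {"x": 0.08,"y": -0.5,"z": 0,"wx": 0,"wy": 0,"wz": 0,"hand": 0.5},
  ],
)

```text
time: 16.23
tool_pos: [0.4426, -0.2773, 0.2374]
tool_rot: [-3.141, 0.001, 3.09]
contact_force: [0.6, 0.3, -0.1]
opening: 0.046
```

Emit:
move_arm(
  deltas=[
    {"x": 0,"y": 0,"z": 0.02,"wx": 0,"wy": 0,"wz": 0,"hand": 0.5},
    {"x": 0,"y": 0,"z": 0.02,"wx": 0,"wy": 0,"wz": 0,"hand": 0.5},
  ],
)

```text
time: 16.48
tool_pos: [0.4422, -0.2753, 0.2159]
tool_rot: [3.139, -0.003, 3.088]
contact_force: [-1.0, -0.3, -0.5]
opening: 0.0459
```

```bash
python3 -c "
from h import *
to(.531,-.294,.1,177)
p=P('wrist');K,R,t=p
np.savez('pics/w6.npz',K=K,R=R,t=t)
shot('wrist','w6.png')"
```

```text
t 16.48 pos [ 0.4422 -0.2753  0.2159] yaw 176.94 F [-1.  -0.3 -0.5] op 0.0459 q [-0.7   0.35  1.55  0.    1.25 -2.22]
to (0.531, -0.294, 0.1, 177) d [-0.0899 -0.0142  0.1156] w [ 0.13 -0.15 -0.06]
```

View pics/w6.png

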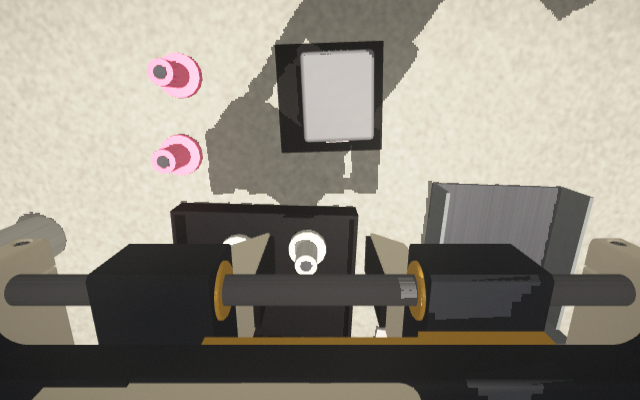

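Hub A's boss top is at (306,265) and its flange is at (308,249). The case on the mat looks fine. That is 12 views used.

```bash
python3 -c "
from h import *
z=np.load('pics/w6.npz');p=[z['K'],z['R'],z['t']]
print(ray('w',306,265.5,.054,p),ray('w',308,249,.014,p))
to(.531,-.294,.0185,177)"
```

```text
[ 0.53147044 -0.29406928  0.054     ] [ 0.53102488 -0.2932194   0.014     ]
t 16.52 pos [ 0.443  -0.275   0.2169] yaw 177.02 F [-0.  -0.2 -0.1] op 0.0457 q [-0.7   0.34  1.55  0.    1.25 -2.22]
to (0.531, -0.294, 0.0185, 177) d [-0.0891 -0.0146  0.1983] w [ 0.06 -0.06  0.02]
```

Emit:
move_arm(
  deltas=[
    {"x": -0.05,"y": -0.008,"z": 0.03,"wx": 0,"wy": 0,"wz": 0,"hand": 0.45},
    {"x": -0.088,"y": -0.0143,"z": 0.07,"wx": 0,"wy": 0,"wz": 0,"hand": 0.45},
    {"x": -0.088,"y": -0.0143,"z": 0.11,"wx": 0,"wy": 0,"wz": 0,"hand": 0.45},
    {"x": -0.088,"y": -0.0143,"z": 0.13,"wx": 0,"wy": 0,"wz": 0,"hand": 0.45},
    {"x": -0.088,"y": -0.0143,"z": 0.16,"wx": 0,"wy": 0,"wz": 0,"hand": 0.45},
    {"x": -0.088,"y": -0.0143,"z": 0.185,"wx": 0,"wy": 0,"wz": 0,"hand": 0.45},
    {"x": -0.088,"y": -0.0143,"z": 0.196,"wx": 0,"wy": 0,"wz": 0,"hand": 0.45},
    {"x": -0.088,"y": -0.0143,"z": 0.197,"wx": 0,"wy": 0,"wz": 0,"hand": 0.45},
  ],
)

```text
time: 17.52
tool_pos: [0.5308, -0.2936, 0.0204]
tool_rot: [3.141, -0.0, 3.091]
contact_force: [-0.8, -0.1, -0.6]
opening: 0.0414
```

Emit:
move_arm(
  deltas=[
    {"x": 0,"y": 0,"z": 0,"wx": 0,"wy": 0,"wz": 0,"hand": 0.1},
    {"x": 0,"y": 0,"z": 0,"wx": 0,"wy": 0,"wz": 0,"hand": 0.1},
    {"x": 0,"y": 0,"z": 0,"wx": 0,"wy": 0,"wz": 0,"hand": 0.1},
    {"x": 0,"y": 0,"z": 0,"wx": 0,"wy": 0,"wz": 0,"hand": 0.1},
    {"x": 0,"y": 0,"z": 0,"wx": 0,"wy": 0,"wz": 0,"hand": 0.1},
    {"x": 0,"y": 0,"z": 0,"wx": 0,"wy": 0,"wz": 0,"hand": 0.1},
  ],
  grip_force=20,
)

```text
time: 18.27
tool_pos: [0.5309, -0.2944, 0.0212]
tool_rot: [-3.141, 0.002, 3.09]
contact_force: [0.5, 1.0, 6.6]
opening: 0.0228
```

```bash
python3 -c "
from h import *
to(.594,.2353,.22,177)"
```

```text
t 18.27 pos [ 0.5309 -0.2944  0.0212] yaw 177.03 F [0.5 1.  6.6] op 0.0228 q [-0.63  0.71  1.52  0.    0.91 -2.15]
to (0.594, 0.2353, 0.22, 177) d [-0.0359  0.5321 -0.1991] w [-0.04  0.09  0.03]
```

Emit:
move_arm(
  deltas=[
    {"x": 0,"y": 0,"z": -0.02,"wx": 0,"wy": 0,"wz": 0,"hand": 0.1},
    {"x": 0,"y": 0,"z": -0.06,"wx": 0,"wy": 0,"wz": 0,"hand": 0.1},
    {"x": 0,"y": 0.01,"z": -0.12,"wx": 0,"wy": 0,"wz": 0,"hand": 0.1},
    {"x": 0,"y": 0.05,"z": -0.17,"wx": 0,"wy": 0,"wz": 0,"hand": 0.1},
    {"x": 0,"y": 0.1,"z": -0.19,"wx": 0,"wy": 0,"wz": 0,"hand": 0.1},
    {"x": 0,"y": 0.15,"z": -0.19,"wx": 0,"wy": 0,"wz": 0,"hand": 0.1},
    {"x": 0,"y": 0.21,"z": -0.19,"wx": 0,"wy": 0,"wz": 0,"hand": 0.1},
    {"x": 0,"y": 0.27,"z": -0.19,"wx": 0,"wy": 0,"wz": 0,"hand": 0.1},
  ],
)

```text
time: 19.27
tool_pos: [0.5439, -0.0228, 0.2101]
tool_rot: [3.142, -0.0, 3.089]
contact_force: [0.8, -0.2, -0.6]
opening: 0.0229
```

Emit:
move_arm(
  deltas=[
    {"x": -0.01,"y": 0.06,"z": 0,"wx": 0,"wy": 0,"wz": 0,"hand": 0.1},
    {"x": -0.02,"y": 0.12,"z": 0,"wx": 0,"wy": 0,"wz": 0,"hand": 0.1},
    {"x": -0.03,"y": 0.18,"z": 0,"wx": 0,"wy": 0,"wz": 0,"hand": 0.1},
    {"x": -0.035,"y": 0.23,"z": 0,"wx": 0,"wy": 0,"wz": 0,"hand": 0.1},
    {"x": -0.036,"y": 0.255,"z": 0,"wx": 0,"wy": 0,"wz": 0,"hand": 0.1},
    {"x": -0.036,"y": 0.262,"z": 0,"wx": 0,"wy": 0,"wz": 0,"hand": 0.1},
    {"x": -0.036,"y": 0.262,"z": 0,"wx": 0,"wy": 0,"wz": 0,"hand": 0.1},
  ],
)

```text
time: 20.15
tool_pos: [0.5937, 0.2348, 0.2099]
tool_rot: [-3.141, -0.001, 3.09]
contact_force: [-0.6, -0.4, -1.5]
opening: 0.023
```

```bash
python3 -c "
from h import *
to(.594,.2353,.0435,177)"
```

```text
t 20.15 pos [0.5937 0.2348 0.2099] yaw 177.04 F [-0.6 -0.4 -1.5] op 0.023 q [ 0.26  0.57  1.21 -0.    1.37 -1.26]
to (0.594, 0.2353, 0.0435, 177) d [-0.0004  0.0006  0.1664] w [-0.04 -0.04  0.04]
```

Emit:
move_arm(
  deltas=[
    {"x": 0,"y": 0,"z": 0.04,"wx": 0,"wy": 0,"wz": 0,"hand": 0.1},
    {"x": 0,"y": 0,"z": 0.08,"wx": 0,"wy": 0,"wz": 0,"hand": 0.1},
    {"x": 0,"y": 0,"z": 0.12,"wx": 0,"wy": 0,"wz": 0,"hand": 0.1},
    {"x": 0,"y": 0,"z": 0.145,"wx": 0,"wy": 0,"wz": 0,"hand": 0.1},
    {"x": 0,"y": 0,"z": 0.157,"wx": 0,"wy": 0,"wz": 0,"hand": 0.1},
    {"x": 0,"y": 0,"z": 0.162,"wx": 0,"wy": 0,"wz": 0,"hand": 0.1},
    {"x": 0,"y": 0,"z": 0.167,"wx": 0,"wy": 0,"wz": 0,"hand": 0.1},
    {"x": 0,"y": 0,"z": 0.167,"wx": 0,"wy": 0,"wz": 0,"hand": 0.1},
  ],
)

```text
time: 21.15
tool_pos: [0.5941, 0.2353, 0.0438]
tool_rot: [3.141, 0.001, 3.09]
contact_force: [-0.2, 0.0, -1.3]
opening: 0.023
```

```bash
python3 -c "
from h import *
to(.594,.2353,.0422,177)"
```

```text
t 21.15 pos [0.5941 0.2353 0.0438] yaw 177.03 F [-0.2  0.  -1.3] op 0.023 q [ 0.26  0.73  1.4   0.    1.01 -1.26]
to (0.594, 0.2353, 0.0422, 177) d [ 0.0001 -0.      0.0016] w [0.02 0.05 0.03]
```

Still just above the floor. I'll lower 2 mm more, release and go back up.

Emit:
move_arm(
  deltas=[
    {"x": 0,"y": 0,"z": 0.002,"wx": 0,"wy": 0,"wz": 0,"hand": 0.1},
    {"x": 0,"y": 0,"z": 0.0025,"wx": 0,"wy": 0,"wz": 0,"hand": 0.1},
    {"x": 0,"y": 0,"z": 0.0025,"wx": 0,"wy": 0,"wz": 0,"hand": 0.1},
  ],
)

```text
time: 21.52
tool_pos: [0.5944, 0.2356, 0.0422]
tool_rot: [3.141, 0.002, 3.09]
contact_force: [-1.6, 0.1, 5.4]
opening: 0.0227
```

Emit:
move_arm(
  deltas=[
    {"x": 0,"y": 0,"z": 0,"wx": 0,"wy": 0,"wz": 0,"hand": 0.42},
    {"x": 0,"y": 0,"z": 0,"wx": 0,"wy": 0,"wz": 0,"hand": 0.42},
    {"x": 0,"y": 0,"z": 0,"wx": 0,"wy": 0,"wz": 0,"hand": 0.42},
    {"x": 0,"y": 0,"z": -0.04,"wx": 0,"wy": 0,"wz": 0,"hand": 0.42},
    {"x": 0,"y": 0,"z": -0.09,"wx": 0,"wy": 0,"wz": 0,"hand": 0.42},
    {"x": 0,"y": -0.04,"z": -0.15,"wx": 0,"wy": 0,"wz": 0,"hand": 0.42},
    {"x": 0.02,"y": -0.09,"z": -0.17,"wx": 0,"wy": 0,"wz": 0,"hand": 0.42},
    {"x": 0.04,"y": -0.15,"z": -0.17,"wx": 0,"wy": 0,"wz": 0,"hand": 0.42},
  ],
)

```text
time: 22.52
tool_pos: [0.548, 0.0895, 0.2132]
tool_rot: [3.141, 0.006, 3.091]
contact_force: [1.2, -0.3, -0.5]
opening: 0.0384
```

Emit:
move_arm(
  deltas=[
    {"x": 0.1,"y": -0.43,"z": 0,"wx": 0,"wy": 0,"wz": 0,"hand": 0.45},
    {"x": 0.1,"y": -0.43,"z": 0,"wx": 0,"wy": 0,"wz": 0,"hand": 0.45},
    {"x": 0.1,"y": -0.43,"z": 0,"wx": 0,"wy": 0,"wz": 0,"hand": 0.45},
    {"x": 0.1,"y": -0.43,"z": 0,"wx": 0,"wy": 0,"wz": 0,"hand": 0.45},
    {"x": 0.1,"y": -0.43,"z": 0,"wx": 0,"wy": 0,"wz": 0,"hand": 0.45},
    {"x": 0.1,"y": -0.43,"z": 0,"wx": 0,"wy": 0,"wz": 0,"hand": 0.45},
    {"x": 0.1,"y": -0.43,"z": 0,"wx": 0,"wy": 0,"wz": 0,"hand": 0.45},
    {"x": 0.1,"y": -0.43,"z": 0,"wx": 0,"wy": 0,"wz": 0,"hand": 0.45},
  ],
)

```text
time: 23.52
tool_pos: [0.4236, -0.3374, 0.2103]
tool_rot: [-3.141, -0.0, 3.084]
contact_force: [0.9, 0.4, 0.2]
opening: 0.0416
```

```bash
cat > chk.py <<'E'
from h import *
import sys
# bright/low-saturation blobs near a predicted hub top
def blobs(cam,fn):
    p=P(cam); shot(cam,fn); im=np.load('pics/last_%s.npy'%cam); np.savez('pics/p_%s.npz'%cam,K=p[0],R=p[1],t=p[2])
    return im,p
E
python3 -c "
from h import *
to(.532,-.372,.0185,177)
p=P('wrist');K,R,t=p
np.savez('pics/w7.npz',K=K,R=R,t=t)
print('pred top',proj('w',[.532,-.3722,.054],p),'flange',proj('w',[.532,-.3722,.014],p))
shot('wrist','w7.png')
shot('top','top2.png')
im=np.load('pics/last_top.npy'); a=np.load('pics/last_wrist.npy')
c=lambda i,u0,v0,u1,v1,w,h:np.clip(255*(cv2.resize(i[v0:v1,u0:u1],(w,h),interpolation=cv2.INTER_CUBIC)/255.)**.7,0,255).astype('uint8')
cv2.imwrite('pics/m1.png',np.vstack([np.hstack([c(im,165,150,255,260,320,390-100),c(im,340,160,440,290,320,290)]),c(a,140,100,540,290,640,304)]))
"
```

```text
t 23.52 pos [ 0.4236 -0.3374  0.2103] yaw 176.73 F [0.9 0.4 0.2] op 0.0416 q [-0.81  0.39  1.51 -0.    1.25 -2.33]
to (0.532, -0.372, 0.0185, 177) d [-0.1102 -0.0282  0.1918] w [-0.04 -0.01 -0.27]
pred top [292.43172714 284.99890488] flange [295.15318434 266.91248303]
```

View pics/m1.png

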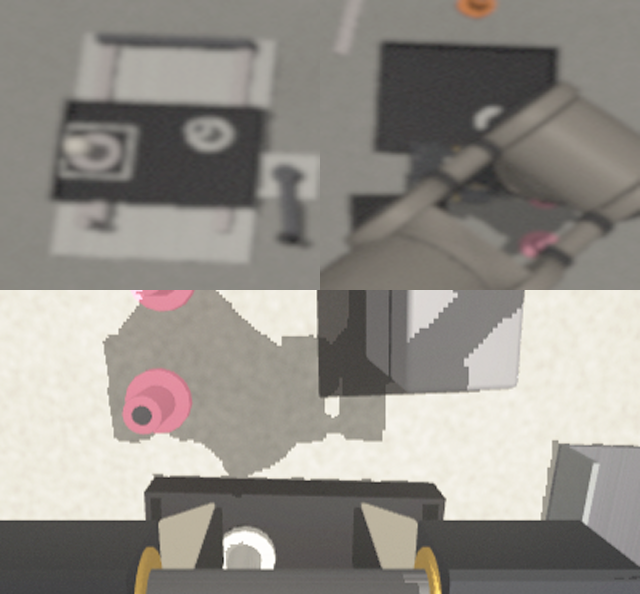

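The ball is in the nest and hub A stands on the tray. Hub B's flange centre is at u≈295, matching the prediction. Descending on hub B.

Emit:
move_arm(
  deltas=[
    {"x": -0.055,"y": -0.014,"z": 0.02,"wx": 0,"wy": 0,"wz": 0,"hand": 0.45},
    {"x": -0.11,"y": -0.028,"z": 0.05,"wx": 0,"wy": 0,"wz": 0,"hand": 0.45},
    {"x": -0.11,"y": -0.028,"z": 0.09,"wx": 0,"wy": 0,"wz": 0,"hand": 0.45},
    {"x": -0.11,"y": -0.028,"z": 0.12,"wx": 0,"wy": 0,"wz": 0,"hand": 0.45},
    {"x": -0.11,"y": -0.028,"z": 0.12,"wx": 0,"wy": 0,"wz": 0,"hand": 0.45},
  ],
)

```text
time: 24.25
tool_pos: [0.5332, -0.3642, 0.0881]
tool_rot: [3.137, -0.005, 3.092]
contact_force: [-0.8, 0.8, 0.4]
opening: 0.0411
```

```bash
python3 -c "
from h import *
to(.532,-.3722,.02,177)"
```

```text
t 24.25 pos [ 0.5332 -0.3642  0.0881] yaw 177.17 F [-0.8  0.8  0.4] op 0.0411 q [-0.72  0.69  1.33  0.    1.13 -2.24]
to (0.532, -0.3722, 0.02, 177) d [ 0.0004 -0.0084  0.0681] w [ 0.24 -0.27  0.17]
```

Emit:
move_arm(
  deltas=[
    {"x": 0,"y": 0,"z": 0,"wx": 0,"wy": 0,"wz": 0,"hand": 0.45},
    {"x": 0,"y": 0,"z": 0,"wx": 0,"wy": 0,"wz": 0,"hand": 0.45},
  ],
)

```text
time: 24.5
tool_pos: [0.5345, -0.3676, 0.0928]
tool_rot: [-3.14, 0.003, 3.09]
contact_force: [-1.0, -0.1, 0.6]
opening: 0.0415
```

```bash
python3 -c "
from h import *
to(.532,-.3722,.02,177)"
```

```text
t 24.5 pos [ 0.5345 -0.3676  0.0928] yaw 177.06 F [-1.  -0.1  0.6] op 0.0415 q [-0.72  0.68  1.33  0.    1.13 -2.24]
to (0.532, -0.3722, 0.02, 177) d [ 0.0025 -0.0046  0.0728] w [-0.11  0.16  0.06]
```

Emit:
move_arm(
  deltas=[
    {"x": 0.0023,"y": -0.0046,"z": 0.02,"wx": 0,"wy": 0,"wz": 0,"hand": 0.45},
    {"x": 0.0023,"y": -0.0046,"z": 0.05,"wx": 0,"wy": 0,"wz": 0,"hand": 0.45},
    {"x": 0.0023,"y": -0.0046,"z": 0.07,"wx": 0,"wy": 0,"wz": 0,"hand": 0.45},
    {"x": 0.0023,"y": -0.0046,"z": 0.0715,"wx": 0,"wy": 0,"wz": 0,"hand": 0.45},
    {"x": 0.0023,"y": -0.0046,"z": 0.0715,"wx": 0,"wy": 0,"wz": 0,"hand": 0.1},
    {"x": 0.0023,"y": -0.0046,"z": 0.0715,"wx": 0,"wy": 0,"wz": 0,"hand": 0.1},
    {"x": 0.0023,"y": -0.0046,"z": 0.0715,"wx": 0,"wy": 0,"wz": 0,"hand": 0.1},
    {"x": 0.0023,"y": -0.0046,"z": 0.0715,"wx": 0,"wy": 0,"wz": 0,"hand": 0.1},
  ],
)

```text
time: 25.5
tool_pos: [0.5318, -0.3727, 0.0207]
tool_rot: [-3.14, 0.002, 3.09]
contact_force: [-0.7, -1.6, 6.0]
opening: 0.0226
```

Emit:
move_arm(
  deltas=[
    {"x": 0,"y": 0,"z": 0,"wx": 0,"wy": 0,"wz": 0,"hand": 0.1},
    {"x": 0,"y": 0,"z": 0,"wx": 0,"wy": 0,"wz": 0,"hand": 0.1},
  ],
)

```text
time: 25.75
tool_pos: [0.5318, -0.3727, 0.0207]
tool_rot: [-3.14, 0.002, 3.09]
contact_force: [-0.6, -0.9, 6.9]
opening: 0.0229
```

```bash
python3 -c "
from h import *
to(.5405,.2696,.21,177)"
```

```text
t 25.75 pos [ 0.5318 -0.3727  0.0207] yaw 177.03 F [-0.6 -0.9  6.9] op 0.0229 q [-0.73  0.77  1.38 -0.    0.99 -2.25]
to (0.5405, 0.2696, 0.21, 177) d [ 0.0241  0.6415 -0.1906] w [-0.11  0.13  0.03]
```

Emit:
move_arm(
  deltas=[
    {"x": 0,"y": 0,"z": -0.02,"wx": 0,"wy": 0,"wz": 0,"hand": 0.1},
    {"x": 0,"y": 0,"z": -0.06,"wx": 0,"wy": 0,"wz": 0,"hand": 0.1},
    {"x": 0,"y": 0.01,"z": -0.12,"wx": 0,"wy": 0,"wz": 0,"hand": 0.1},
    {"x": 0,"y": 0.05,"z": -0.17,"wx": 0,"wy": 0,"wz": 0,"hand": 0.1},
    {"x": 0,"y": 0.1,"z": -0.19,"wx": 0,"wy": 0,"wz": 0,"hand": 0.1},
    {"x": 0,"y": 0.15,"z": -0.19,"wx": 0,"wy": 0,"wz": 0,"hand": 0.1},
    {"x": 0,"y": 0.21,"z": -0.19,"wx": 0,"wy": 0,"wz": 0,"hand": 0.1},
    {"x": 0,"y": 0.27,"z": -0.19,"wx": 0,"wy": 0,"wz": 0,"hand": 0.1},
  ],
)

```text
time: 26.75
tool_pos: [0.5445, -0.1003, 0.2091]
tool_rot: [3.141, -0.0, 3.089]
contact_force: [0.9, 0.2, -1.4]
opening: 0.0227
```

Emit:
move_arm(
  deltas=[
    {"x": 0.005,"y": 0.06,"z": 0,"wx": 0,"wy": 0,"wz": 0,"hand": 0.1},
    {"x": 0.01,"y": 0.12,"z": 0,"wx": 0,"wy": 0,"wz": 0,"hand": 0.1},
    {"x": 0.015,"y": 0.18,"z": 0,"wx": 0,"wy": 0,"wz": 0,"hand": 0.1},
    {"x": 0.02,"y": 0.24,"z": 0,"wx": 0,"wy": 0,"wz": 0,"hand": 0.1},
    {"x": 0.024,"y": 0.3,"z": 0,"wx": 0,"wy": 0,"wz": 0,"hand": 0.1},
    {"x": 0.024,"y": 0.35,"z": 0,"wx": 0,"wy": 0,"wz": 0,"hand": 0.1},
    {"x": 0.024,"y": 0.371,"z": 0,"wx": 0,"wy": 0,"wz": 0,"hand": 0.1},
    {"x": 0.024,"y": 0.371,"z": 0,"wx": 0,"wy": 0,"wz": 0,"hand": 0.1},
  ],
)

```text
time: 27.75
tool_pos: [0.5398, 0.2703, 0.2087]
tool_rot: [-3.141, -0.001, 3.092]
contact_force: [0.7, -0.0, -1.3]
opening: 0.0229
```

```bash
python3 -c "
from h import *
to(.5405,.2696,.043,177)"
```

```text
t 27.75 pos [0.5398 0.2703 0.2087] yaw 177.15 F [ 0.7 -0.  -1.3] op 0.0229 q [ 0.34  0.5   1.32 -0.    1.32 -1.18]
to (0.5405, 0.2696, 0.043, 177) d [-0.0008 -0.0006  0.1657] w [-0.03 -0.04  0.15]
```

Emit:
move_arm(
  deltas=[
    {"x": 0,"y": 0,"z": 0.04,"wx": 0,"wy": 0,"wz": 0,"hand": 0.1},
    {"x": 0,"y": 0,"z": 0.08,"wx": 0,"wy": 0,"wz": 0,"hand": 0.1},
    {"x": 0,"y": 0,"z": 0.12,"wx": 0,"wy": 0,"wz": 0,"hand": 0.1},
    {"x": 0,"y": 0,"z": 0.145,"wx": 0,"wy": 0,"wz": 0,"hand": 0.1},
    {"x": 0,"y": 0,"z": 0.157,"wx": 0,"wy": 0,"wz": 0,"hand": 0.1},
    {"x": 0,"y": 0,"z": 0.162,"wx": 0,"wy": 0,"wz": 0,"hand": 0.1},
    {"x": 0,"y": 0,"z": 0.166,"wx": 0,"wy": 0,"wz": 0,"hand": 0.1},
    {"x": 0,"y": 0,"z": 0.166,"wx": 0,"wy": 0,"wz": 0,"hand": 0.1},
  ],
)

```text
time: 28.75
tool_pos: [0.5406, 0.2696, 0.0438]
tool_rot: [3.141, 0.001, 3.09]
contact_force: [-0.2, 1.1, -0.7]
opening: 0.0226
```

```bash
python3 -c "
from h import *
to(.5405,.2696,.0417,177)"
```

```text
t 28.75 pos [0.5406 0.2696 0.0438] yaw 177.03 F [-0.2  1.1 -0.7] op 0.0226 q [ 0.34  0.67  1.51  0.    0.96 -1.18]
to (0.5405, 0.2696, 0.0417, 177) d [0.0001 0.     0.0021] w [0.02 0.06 0.03]
```

Emit:
move_arm(
  deltas=[
    {"x": 0,"y": 0,"z": 0.002,"wx": 0,"wy": 0,"wz": 0,"hand": 0.1},
    {"x": 0,"y": 0,"z": 0.0028,"wx": 0,"wy": 0,"wz": 0,"hand": 0.1},
    {"x": 0,"y": 0,"z": 0.0028,"wx": 0,"wy": 0,"wz": 0,"hand": 0.1},
    {"x": 0,"y": 0,"z": 0.0028,"wx": 0,"wy": 0,"wz": 0,"hand": 0.1},
  ],
)

```text
time: 29.25
tool_pos: [0.5407, 0.2698, 0.0417]
tool_rot: [3.141, 0.002, 3.09]
contact_force: [-2.3, -1.1, 5.3]
opening: 0.0229
```

Emit:
move_arm(
  deltas=[
    {"x": 0,"y": 0,"z": 0,"wx": 0,"wy": 0,"wz": 0,"hand": 0.42},
    {"x": 0,"y": 0,"z": 0,"wx": 0,"wy": 0,"wz": 0,"hand": 0.42},
    {"x": 0,"y": 0,"z": 0,"wx": 0,"wy": 0,"wz": 0,"hand": 0.42},
    {"x": 0,"y": 0,"z": -0.04,"wx": 0,"wy": 0,"wz": 0,"hand": 0.42},
    {"x": 0,"y": 0,"z": -0.09,"wx": 0,"wy": 0,"wz": 0,"hand": 0.42},
    {"x": 0.04,"y": 0,"z": -0.14,"wx": 0,"wy": 0,"wz": 0,"hand": 0.42},
    {"x": 0.08,"y": 0,"z": -0.17,"wx": 0,"wy": 0,"wz": 0,"hand": 0.42},
    {"x": 0.12,"y": 0,"z": -0.18,"wx": 0,"wy": 0,"wz": 0,"hand": 0.42},
  ],
)

```text
time: 30.25
tool_pos: [0.42, 0.2761, 0.2226]
tool_rot: [3.14, 0.004, 3.09]
contact_force: [0.1, -0.2, -0.1]
opening: 0.0388
```

Emit:
move_arm(
  deltas=[
    {"x": 0,"y": 0,"z": 0,"wx": 0,"wy": 0,"wz": 0,"hand": 0},
    {"x": 0,"y": 0,"z": 0,"wx": 0,"wy": 0,"wz": 0,"hand": 0},
  ],
)

```text
time: 30.5
tool_pos: [0.421, 0.2758, 0.2203]
tool_rot: [3.141, 0.001, 3.09]
contact_force: [-0.5, -0.5, -0.6]
opening: 0.0229
```

```bash
python3 -c "
from h import *
to(.45,.28,.24,177)
p=P('wrist');K,R,t=p
np.savez('pics/w8.npz',K=K,R=R,t=t)
shot('wrist','w8.png')
shot('scene','sc2.png')
a=np.load('pics/last_wrist.npy'); im=np.load('pics/last_scene.npy')
cv2.imwrite('pics/m2.png',np.vstack([cv2.resize(a[50:300,60:500],(704,400)),cv2.resize(im[70:190,320:500],(300,200))[:,:,:].copy() if 0 else np.hstack([cv2.resize(im[80:180,330:480],(300,200),interpolation=cv2.INTER_CUBIC),cv2.resize(im[150:300,180:380],(404,200))])]))
"
```

```text
t 30.5 pos [0.421  0.2758 0.2203] yaw 177.04 F [-0.5 -0.5 -0.6] op 0.0229 q [ 0.43  0.31  1.59 -0.    1.24 -1.09]
to (0.45, 0.28, 0.24, 177) d [-0.0288  0.0057 -0.0196] w [0.01 0.04 0.04]
```

View pics/m2.png

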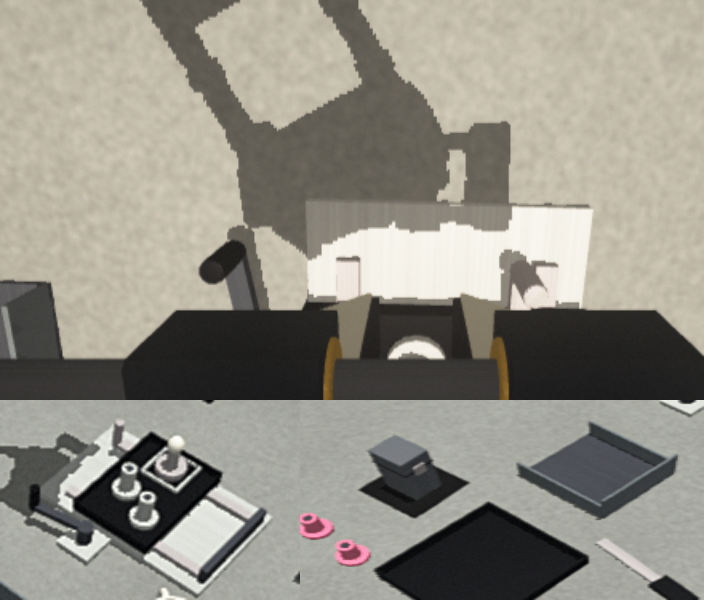

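All three parts are loaded and the bin is empty. The handle top is at about px (395.6,233) and the latch grip top is at (192.5,219).

```bash
python3 -c "
from h import *
z=np.load('pics/w8.npz');p=[z['K'],z['R'],z['t']]
h=ray('w',395.6,233,.075,p);print('handle',h,'grip',ray('w',192.5,219.4,.074,p))
z=np.load('pics/w4.npz');p=[z['K'],z['R'],z['t']]
print('w4 handle',ray('w',353.7,165,.075,p),'grip',ray('w',103,145.8,.074,p),'hinge',ray('w',155,236,.062,p))
z=np.load('pics/w5.npz')
to(.475,.346,.15,177)"
```

```text
handle [0.4724216 0.3460731 0.075    ] grip [0.44903686 0.15296605 0.074     ]
w4 handle [0.47410014 0.34497712 0.075     ] grip [0.4494959  0.15262112 0.074     ] hinge [0.53022247 0.17226058 0.062     ]
t 30.6 pos [0.4212 0.2755 0.2197] yaw 177.0 F [ 0.4 -1.1  0.5] op 0.0149 q [ 0.43  0.31  1.59 -0.    1.24 -1.09]
to (0.475, 0.346, 0.15, 177) d [-0.05    0.0732  0.0697] w [-0.02 -0.03 -0.  ]
```

Emit:
move_arm(
  deltas=[
    {"x": -0.025,"y": 0.036,"z": 0.03,"wx": 0,"wy": 0,"wz": 0,"hand": 0.5},
    {"x": -0.05,"y": 0.0722,"z": 0.06,"wx": 0,"wy": 0,"wz": 0,"hand": 0.5},
    {"x": -0.05,"y": 0.0722,"z": 0.09,"wx": 0,"wy": 0,"wz": 0,"hand": 0.5},
    {"x": -0.05,"y": 0.0722,"z": 0.12,"wx": 0,"wy": 0,"wz": 0,"hand": 0.5},
    {"x": -0.05,"y": 0.0722,"z": 0.12,"wx": 0,"wy": 0,"wz": 0,"hand": 0.5},
  ],
)

```text
time: 31.22
tool_pos: [0.4732, 0.3441, 0.0972]
tool_rot: [-3.138, -0.006, 3.089]
contact_force: [-0.7, 0.1, -0.0]
opening: 0.0462
```

```bash
python3 -c "
from h import *
to(.474,.3455,.045,175.5)"
```

```text
t 31.23 pos [0.4732 0.3441 0.0972] yaw 176.99 F [-0.7  0.1 -0. ] op 0.0462 q [ 0.5   0.58  1.52 -0.    1.05 -1.02]
to (0.474, 0.3455, 0.045, 175.5) d [-0.001   0.0016  0.0522] w [-0.2  -0.31  1.49]
```

Emit:
move_arm(
  deltas=[
    {"x": 0,"y": 0.001,"z": 0.03,"wx": 0,"wy": 0,"wz": 1.5,"hand": 0.5},
    {"x": 0,"y": 0.001,"z": 0.053,"wx": 0,"wy": 0,"wz": 1.5,"hand": 0.5},
    {"x": 0,"y": 0.001,"z": 0.053,"wx": 0,"wy": 0,"wz": 1.5,"hand": 0.5},
    {"x": 0,"y": 0.001,"z": 0.053,"wx": 0,"wy": 0,"wz": 1.5,"hand": 0.05},
    {"x": 0,"y": 0.001,"z": 0.053,"wx": 0,"wy": 0,"wz": 1.5,"hand": 0.05},
    {"x": 0,"y": 0.001,"z": 0.053,"wx": 0,"wy": 0,"wz": 1.5,"hand": 0.05},
    {"x": 0,"y": 0.001,"z": 0.053,"wx": 0,"wy": 0,"wz": 1.5,"hand": 0.05},
    {"x": 0,"y": 0.001,"z": 0.053,"wx": 0,"wy": 0,"wz": 1.5,"hand": 0.05},
  ],
  grip_force=20,
)

```text
time: 32.22
tool_pos: [0.4744, 0.3455, 0.0481]
tool_rot: [-3.141, 0.001, 3.064]
contact_force: [-0.0, -5.7, 6.1]
opening: 0.0158
```

Emit:
move_arm(
  deltas=[
    {"x": -0.002,"y": 0,"z": 0,"wx": 0,"wy": 0,"wz": 0,"hand": 0.05},
    {"x": -0.005,"y": 0,"z": 0,"wx": 0,"wy": 0,"wz": 0,"hand": 0.05},
    {"x": -0.009,"y": 0,"z": 0,"wx": 0,"wy": 0,"wz": 0,"hand": 0.05},
    {"x": -0.014,"y": 0,"z": 0,"wx": 0,"wy": 0,"wz": 0,"hand": 0.05},
    {"x": -0.02,"y": 0,"z": 0,"wx": 0,"wy": 0,"wz": 0,"hand": 0.05},
    {"x": -0.026,"y": 0,"z": 0,"wx": 0,"wy": 0,"wz": 0,"hand": 0.05},
    {"x": -0.032,"y": 0,"z": 0,"wx": 0,"wy": 0,"wz": 0,"hand": 0.05},
    {"x": -0.038,"y": 0,"z": 0,"wx": 0,"wy": 0,"wz": 0,"hand": 0.05},
  ],
)

```text
time: 33.22
tool_pos: [0.5111, 0.3425, 0.0481]
tool_rot: [-3.14, -0.002, 3.064]
contact_force: [-4.9, -4.9, 8.7]
opening: 0.0156
```

```bash
python3 -c "
from h import *
to(.51,.345,.045,175.5)"
```

```text
t 33.23 pos [0.5111 0.3425 0.0481] yaw 175.55 F [-4.9 -4.9  8.7] op 0.0156 q [ 0.47  0.69  1.47 -0.    0.99 -1.03]
to (0.51, 0.345, 0.045, 175.5) d [0.0013 0.0024 0.0031] w [-0.09 -0.12  0.05]
```

Emit:
move_arm(
  deltas=[
    {"x": -0.005,"y": 0,"z": 0,"wx": 0,"wy": 0,"wz": 0,"hand": 0.05},
    {"x": -0.01,"y": 0,"z": 0,"wx": 0,"wy": 0,"wz": 0,"hand": 0.05},
    {"x": -0.015,"y": 0,"z": 0,"wx": 0,"wy": 0,"wz": 0,"hand": 0.05},
    {"x": -0.02,"y": 0,"z": 0,"wx": 0,"wy": 0,"wz": 0,"hand": 0.05},
    {"x": -0.024,"y": 0,"z": 0,"wx": 0,"wy": 0,"wz": 0,"hand": 0.05},
    {"x": -0.027,"y": 0,"z": 0,"wx": 0,"wy": 0,"wz": 0,"hand": 0.05},
    {"x": -0.03,"y": 0,"z": 0,"wx": 0,"wy": 0,"wz": 0,"hand": 0.05},
  ],
)

```text
time: 34.1
tool_pos: [0.5411, 0.3402, 0.0481]
tool_rot: [-3.14, -0.002, 3.064]
contact_force: [-4.3, -5.5, 8.3]
opening: 0.0156
```

Emit:
move_arm(
  deltas=[
    {"x": -0.003,"y": 0,"z": 0,"wx": 0,"wy": 0,"wz": 0,"hand": 0.05},
    {"x": -0.005,"y": 0,"z": 0,"wx": 0,"wy": 0,"wz": 0,"hand": 0.05},
    {"x": -0.006,"y": 0,"z": 0,"wx": 0,"wy": 0,"wz": 0,"hand": 0.05},
  ],
)

```text
time: 34.48
tool_pos: [0.5472, 0.3397, 0.0481]
tool_rot: [-3.14, -0.002, 3.064]
contact_force: [-5.4, -4.8, 7.3]
opening: 0.0152
```

Moved 73 mm so far with no stop yet. I'll continue in small steps.

Emit:
move_arm(
  deltas=[
    {"x": -0.001,"y": 0,"z": 0,"wx": 0,"wy": 0,"wz": 0,"hand": 0.05},
    {"x": -0.0025,"y": 0,"z": 0,"wx": 0,"wy": 0,"wz": 0,"hand": 0.05},
    {"x": -0.004,"y": 0,"z": 0,"wx": 0,"wy": 0,"wz": 0,"hand": 0.05},
    {"x": -0.005,"y": 0,"z": 0,"wx": 0,"wy": 0,"wz": 0,"hand": 0.05},
  ],
)

```text
time: 34.98
tool_pos: [0.5521, 0.3393, 0.0481]
tool_rot: [-3.14, -0.002, 3.064]
contact_force: [-4.9, -5.6, 7.3]
opening: 0.0153
```

Emit:
move_arm(
  deltas=[
    {"x": -0.001,"y": 0,"z": 0,"wx": 0,"wy": 0,"wz": 0,"hand": 0.05},
    {"x": -0.002,"y": 0,"z": 0,"wx": 0,"wy": 0,"wz": 0,"hand": 0.05},
    {"x": -0.003,"y": 0,"z": 0,"wx": 0,"wy": 0,"wz": 0,"hand": 0.05},
  ],
)

```text
time: 35.35
tool_pos: [0.5531, 0.3392, 0.0481]
tool_rot: [-3.139, -0.006, 3.064]
contact_force: [-13.2, -4.9, 12.3]
opening: 0.0153
```

Emit:
move_arm(
  deltas=[
    {"x": -0.002,"y": 0,"z": 0,"wx": 0,"wy": 0,"wz": 0,"hand": 0.05},
    {"x": -0.002,"y": 0,"z": 0,"wx": 0,"wy": 0,"wz": 0,"hand": 0.05},
  ],
)

```text
time: 35.6
tool_pos: [0.5532, 0.3392, 0.0481]
tool_rot: [-3.138, -0.009, 3.064]
contact_force: [-17.6, -4.8, 15.9]
opening: 0.0153
```

Emit:
move_arm(
  deltas=[
    {"x": 0.0035,"y": 0,"z": 0,"wx": 0,"wy": 0,"wz": 0,"hand": 0.05},
    {"x": 0.0035,"y": 0,"z": 0,"wx": 0,"wy": 0,"wz": 0,"hand": 0.45},
    {"x": 0.0035,"y": 0,"z": 0,"wx": 0,"wy": 0,"wz": 0,"hand": 0.45},
    {"x": 0.0035,"y": 0,"z": 0,"wx": 0,"wy": 0,"wz": 0,"hand": 0.45},
    {"x": 0.0035,"y": 0,"z": -0.04,"wx": 0,"wy": 0,"wz": 0,"hand": 0.45},
    {"x": 0.0035,"y": 0,"z": -0.09,"wx": 0,"wy": 0,"wz": 0,"hand": 0.45},
    {"x": 0.04,"y": -0.04,"z": -0.13,"wx": 0,"wy": 0,"wz": 0,"hand": 0.45},
    {"x": 0.08,"y": -0.08,"z": -0.16,"wx": 0,"wy": 0,"wz": 0,"hand": 0.45},
  ],
)

```text
time: 36.6
tool_pos: [0.4758, 0.2693, 0.2057]
tool_rot: [3.141, 0.002, 3.064]
contact_force: [0.1, -0.1, 0.2]
opening: 0.0413
```

Emit:
move_arm(
  deltas=[
    {"x": 0.03,"y": -0.07,"z": 0,"wx": 0,"wy": 0,"wz": 0,"hand": 0},
    {"x": 0.05,"y": -0.09,"z": 0,"wx": 0,"wy": 0,"wz": 0,"hand": 0},
    {"x": 0.05,"y": -0.09,"z": 0,"wx": 0,"wy": 0,"wz": 0,"hand": 0},
    {"x": 0.05,"y": -0.09,"z": 0,"wx": 0,"wy": 0,"wz": 0,"hand": 0},
  ],
)

```text
time: 37.1
tool_pos: [0.4202, 0.1844, 0.2048]
tool_rot: [3.141, 0.002, 3.063]
contact_force: [0.7, -0.6, 0.5]
opening: 0.006
```

```bash
python3 -c "
from h import *
to(.46,.12,.1,175.5)
p=P('wrist');K,R,t=p
np.savez('pics/w9.npz',K=K,R=R,t=t)
shot('wrist','w9.png')
shot('top','top3.png')
a=np.load('pics/last_wrist.npy'); im=np.load('pics/last_top.npy')
cv2.imwrite('pics/m3.png',np.vstack([cv2.resize(a[60:280,120:560],(800,400)),np.hstack([cv2.resize(im[150:260,170:270],(400,200),interpolation=cv2.INTER_CUBIC),cv2.resize(np.load('pics/last_scene.npy')[0:100,0:200],(400,200))])[:, :400].repeat(2,axis=1)]))
"
```

```text
t 37.1 pos [0.4202 0.1844 0.2048] yaw 175.51 F [ 0.7 -0.6  0.5] op 0.006 q [ 0.25  0.24  1.73  0.    1.17 -1.25]
to (0.46, 0.12, 0.1, 175.5) d [-0.0445 -0.0612  0.1048] w [0.05 0.09 0.01]
```

View pics/m3.png

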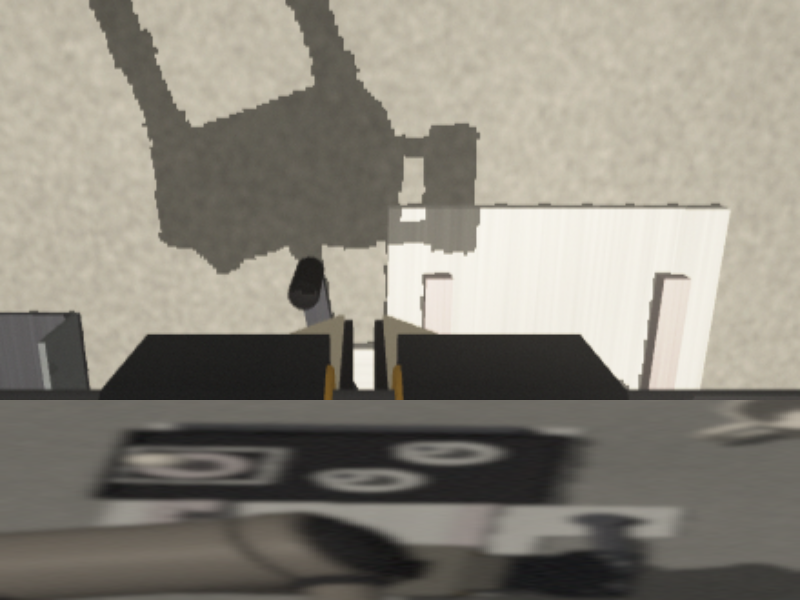

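The tray is home with its load standing. The latch grip top is at px (287,221).

```bash
python3 -c "
from h import *
z=np.load('pics/w9.npz');p=[z['K'],z['R'],z['t']]
G=ray('w',287.2,220.6,.074,p);print('grip',G)
z=np.load('pics/w4.npz');q=[z['K'],z['R'],z['t']]
a=np.radians(-4.5);ex=np.array([np.cos(a),np.sin(a)]);ey=np.array([-np.sin(a),np.cos(a)])
for h in(.04,.05,.058,.062): print(h,ray('w',155,236,h,q))
# hinge candidates by angle
for th in(-.25,-.2,-.15,-.1,-.05,0):
  H=np.array([.4493,.1525])-.09*(-np.cos(th)*ex+np.sin(th)*ey); print(th,H,proj('w',[*H,.058],q),proj('w',[*H,.04],q))
"
```

```text
grip [0.44781239 0.15286272 0.074     ]
0.04 [0.53870136 0.16027059 0.04      ]
0.05 [0.53484732 0.16572059 0.05      ]
0.058 [0.53176408 0.17008058 0.058     ]
0.062 [0.53022247 0.17226058 0.062     ]
-0.25 [0.5379803  0.16785592] [153.81309248 242.62861833] [162.8712122  234.90579723]
-0.2 [0.53863695 0.16340456] [148.98171152 243.5459802 ] [158.29560945 235.77933624]
-0.15 [0.5390703  0.15892594] [144.07919855 244.23144257] [153.65418069 236.43215529]
-0.1 [0.53927928 0.15443127] [139.11493015 244.68415212] [148.95594854 236.86339696]
-0.05 [0.53926335 0.14993177] [134.09832844 244.90355427] [144.2099818  237.07250288]
0 [0.53902256 0.14543868] [129.03886144 244.88939054] [139.42539453 237.05921158]
```

```bash
python3 -c "
from h import *
to(.449,.1527,.10,175.5)
for th0 in(-.17,):
  for i in range(1,15):
    th=th0+i*(1.571-th0)/14
    print(i,round(th,3),'dx',round(-.09*(np.cos(th0)-np.cos(th)),4),'dy',round(.09*(np.sin(th)-np.sin(th0)),4))
"
```

```text
t 37.2 pos [0.4202 0.1847 0.2044] yaw 175.57 F [0.  0.2 0.2] op 0.0013 q [ 0.25  0.24  1.73  0.    1.17 -1.25]
to (0.449, 0.1527, 0.1, 175.5) d [-0.0312 -0.0297  0.1044] w [0.03 0.04 0.07]
1 -0.046 dx 0.0012 dy 0.0111
2 0.079 dx 0.001 dy 0.0223
3 0.203 dx -0.0006 dy 0.0334
4 0.327 dx -0.0035 dy 0.0442
5 0.452 dx -0.0077 dy 0.0545
6 0.576 dx -0.0132 dy 0.0643
7 0.7 dx -0.0199 dy 0.0732
8 0.825 dx -0.0276 dy 0.0813
9 0.949 dx -0.0363 dy 0.0884
10 1.074 dx -0.0458 dy 0.0943
11 1.198 dx -0.0559 dy 0.099
12 1.322 dx -0.0666 dy 0.1025
13 1.447 dx -0.0776 dy 0.1045
14 1.571 dx -0.0887 dy 0.1052
```

Emit:
move_arm(
  deltas=[
    {"x": -0.0312,"y": -0.0297,"z": 0.02,"wx": 0,"wy": 0,"wz": 0,"hand": 0.5},
    {"x": -0.0312,"y": -0.0297,"z": 0.05,"wx": 0,"wy": 0,"wz": 0,"hand": 0.5},
    {"x": -0.0312,"y": -0.0297,"z": 0.09,"wx": 0,"wy": 0,"wz": 0,"hand": 0.5},
    {"x": -0.0312,"y": -0.0297,"z": 0.13,"wx": 0,"wy": 0,"wz": 0,"hand": 0.5},
    {"x": -0.0312,"y": -0.0297,"z": 0.16,"wx": 0,"wy": 0,"wz": 0,"hand": 0.5},
    {"x": -0.0312,"y": -0.0297,"z": 0.16,"wx": 0,"wy": 0,"wz": 0,"hand": 0.5},
  ],
)

```text
time: 37.95
tool_pos: [0.447, 0.1523, 0.0423]
tool_rot: [-3.141, -0.005, 3.064]
contact_force: [0.5, 0.3, 1.2]
opening: 0.046
```

Emit:
move_arm(
  deltas=[
    {"x": 0,"y": 0,"z": 0,"wx": 0,"wy": 0,"wz": 0,"hand": 0.02},
    {"x": 0,"y": 0,"z": 0,"wx": 0,"wy": 0,"wz": 0,"hand": 0.02},
    {"x": 0,"y": 0,"z": 0,"wx": 0,"wy": 0,"wz": 0,"hand": 0.02},
    {"x": 0,"y": 0,"z": 0,"wx": 0,"wy": 0,"wz": 0,"hand": 0.02},
    {"x": 0,"y": 0,"z": 0,"wx": 0,"wy": 0,"wz": 0,"hand": 0.02},
    {"x": 0,"y": 0,"z": 0,"wx": 0,"wy": 0,"wz": 0,"hand": 0.02},
  ],
  grip_force=12,
)

```text
time: 38.7
tool_pos: [0.4485, 0.1521, 0.0451]
tool_rot: [3.141, 0.001, 3.064]
contact_force: [-0.9, 0.8, 6.5]
opening: 0.0155
```

Gripped (15.5 mm). Tracing the first half of the arc.

Emit:
move_arm(
  deltas=[
    {"x": 0.001,"y": 0.011,"z": 0,"wx": 0,"wy": 0,"wz": 0,"hand": 0.02},
    {"x": 0.001,"y": 0.022,"z": 0,"wx": 0,"wy": 0,"wz": 0,"hand": 0.02},
    {"x": -0.001,"y": 0.033,"z": 0,"wx": 0,"wy": 0,"wz": 0,"hand": 0.02},
    {"x": -0.0035,"y": 0.044,"z": 0,"wx": 0,"wy": 0,"wz": 0,"hand": 0.02},
    {"x": -0.008,"y": 0.0545,"z": 0,"wx": 0,"wy": 0,"wz": 0,"hand": 0.02},
    {"x": -0.013,"y": 0.064,"z": 0,"wx": 0,"wy": 0,"wz": 0,"hand": 0.02},
    {"x": -0.02,"y": 0.073,"z": 0,"wx": 0,"wy": 0,"wz": 0,"hand": 0.02},
  ],
)

```text
time: 39.58
tool_pos: [0.4738, 0.2237, 0.0442]
tool_rot: [-3.141, -0.001, 3.064]
contact_force: [-2.2, -3.6, 1.4]
opening: 0.016
```

Emit:
move_arm(
  deltas=[
    {"x": -0.008,"y": 0.008,"z": 0,"wx": 0,"wy": 0,"wz": 0,"hand": 0.02},
    {"x": -0.0165,"y": 0.015,"z": 0,"wx": 0,"wy": 0,"wz": 0,"hand": 0.02},
    {"x": -0.026,"y": 0.021,"z": 0,"wx": 0,"wy": 0,"wz": 0,"hand": 0.02},
    {"x": -0.036,"y": 0.026,"z": 0,"wx": 0,"wy": 0,"wz": 0,"hand": 0.02},
    {"x": -0.0465,"y": 0.029,"z": 0,"wx": 0,"wy": 0,"wz": 0,"hand": 0.02},
    {"x": -0.0575,"y": 0.031,"z": 0,"wx": 0,"wy": 0,"wz": 0,"hand": 0.02},
    {"x": -0.063,"y": 0.032,"z": 0,"wx": 0,"wy": 0,"wz": 0,"hand": 0.02},
  ],
)

```text
time: 40.45
tool_pos: [0.5395, 0.2498, 0.0441]
tool_rot: [-3.141, -0.0, 3.063]
contact_force: [-3.6, -4.4, -1.7]
opening: 0.016
```

```bash
python3 -c "
from h import *
to(.546,.25,.043,175.5)"
```

```text
t 40.45 pos [0.5395 0.2498 0.0441] yaw 175.52 F [-3.6 -4.4 -1.7] op 0.016 q [ 0.3   0.66  1.54 -0.    0.94 -1.19]
to (0.546, 0.25, 0.043, 175.5) d [-0.0065  0.0007  0.0011] w [-0.03 -0.03  0.02]
```

Emit:
move_arm(
  deltas=[
    {"x": -0.003,"y": 0,"z": 0,"wx": 0,"wy": 0,"wz": 0,"hand": 0.02},
    {"x": -0.006,"y": 0,"z": 0,"wx": 0,"wy": 0,"wz": 0,"hand": 0.02},
    {"x": -0.008,"y": 0,"z": 0,"wx": 0,"wy": 0,"wz": 0,"hand": 0.02},
    {"x": -0.009,"y": 0,"z": 0,"wx": 0,"wy": 0,"wz": 0,"hand": 0.02},
  ],
  grip_force=25,
)

```text
time: 40.95
tool_pos: [0.5461, 0.2495, 0.044]
tool_rot: [-3.141, -0.004, 3.063]
contact_force: [-10.0, -0.1, 2.1]
opening: 0.0154
```

Emit:
move_arm(
  deltas=[
    {"x": -0.002,"y": 0,"z": 0,"wx": 0,"wy": 0,"wz": 0,"hand": 0.02},
    {"x": -0.003,"y": 0,"z": 0,"wx": 0,"wy": 0,"wz": 0,"hand": 0.02},
  ],
)

```text
time: 41.2
tool_pos: [0.5462, 0.2494, 0.0439]
tool_rot: [-3.14, -0.01, 3.064]
contact_force: [-20.3, -0.8, 7.4]
opening: 0.0157
```

The latch is against its stop (20 N, no movement). I'll relax, release and head for the case.

Emit:
move_arm(
  deltas=[
    {"x": 0.0045,"y": 0,"z": 0,"wx": 0,"wy": 0,"wz": 0,"hand": 0.02},
    {"x": 0.0045,"y": 0,"z": 0,"wx": 0,"wy": 0,"wz": 0,"hand": 0.45},
    {"x": 0.0045,"y": 0,"z": 0,"wx": 0,"wy": 0,"wz": 0,"hand": 0.45},
    {"x": 0.0045,"y": 0,"z": 0,"wx": 0,"wy": 0,"wz": 0,"hand": 0.45},
    {"x": 0.0045,"y": 0,"z": -0.03,"wx": 0,"wy": 0,"wz": 0,"hand": 0.45},
    {"x": 0.0045,"y": 0,"z": -0.08,"wx": 0,"wy": 0,"wz": 0,"hand": 0.45},
    {"x": 0.03,"y": -0.02,"z": -0.14,"wx": 0,"wy": 0,"wz": 0,"hand": 0.8},
    {"x": 0.06,"y": -0.06,"z": -0.18,"wx": 0,"wy": 0,"wz": 0,"hand": 1},
  ],
)

```text
time: 42.2
tool_pos: [0.4904, 0.1982, 0.2225]
tool_rot: [3.14, 0.004, 3.065]
contact_force: [0.6, -0.7, 1.5]
opening: 0.057
```

Emit:
move_arm(
  deltas=[
    {"x": 0.06,"y": -0.24,"z": -0.02,"wx": 0,"wy": 0,"wz": -1.5,"hand": 1},
    {"x": 0.06,"y": -0.24,"z": -0.02,"wx": 0,"wy": 0,"wz": -1.5,"hand": 1},
    {"x": 0.06,"y": -0.24,"z": -0.02,"wx": 0,"wy": 0,"wz": -1.5,"hand": 1},
    {"x": 0.06,"y": -0.24,"z": -0.02,"wx": 0,"wy": 0,"wz": -1.5,"hand": 1},
    {"x": 0.1,"y": -0.43,"z": -0.02,"wx": 0,"wy": 0,"wz": -1.5,"hand": 1},
    {"x": 0.1,"y": -0.43,"z": -0.02,"wx": 0,"wy": 0,"wz": -1.5,"hand": 1},
    {"x": 0.1,"y": -0.43,"z": -0.02,"wx": 0,"wy": 0,"wz": -1.5,"hand": 1},
    {"x": 0.1,"y": -0.43,"z": -0.02,"wx": 0,"wy": 0,"wz": -1.5,"hand": 1},
  ],
)

```text
time: 43.2
tool_pos: [0.3557, -0.2266, 0.2403]
tool_rot: [-3.14, 0.001, 3.084]
contact_force: [0.3, 0.5, -0.9]
opening: 0.0917
```

Emit:
move_arm(
  deltas=[
    {"x": 0,"y": 0,"z": 0,"wx": 0,"wy": 0,"wz": 0,"hand": 1},
    {"x": 0,"y": 0,"z": 0,"wx": 0,"wy": 0,"wz": 0,"hand": 1},
  ],
)

```text
time: 43.45
tool_pos: [0.3571, -0.2218, 0.2401]
tool_rot: [3.141, 0.0, 3.092]
contact_force: [0.0, 0.2, -0.4]
opening: 0.0916
```

```bash
python3 -c "
from h import *
to(.3655,-.2578,.0927,177)"
```

```text
t 43.45 pos [ 0.3571 -0.2218  0.2401] yaw 177.14 F [ 0.   0.2 -0.4] op 0.0916 q [-0.74  0.14  1.76  0.    1.24 -2.26]
to (0.3655, -0.2578, 0.0927, 177) d [-0.0101 -0.0356  0.1474] w [0.02 0.02 0.14]
```

Emit:
move_arm(
  deltas=[
    {"x": -0.01,"y": -0.0356,"z": 0,"wx": 0,"wy": 0,"wz": 0,"hand": 1},
    {"x": -0.01,"y": -0.0356,"z": 0.03,"wx": 0,"wy": 0,"wz": 0,"hand": 1},
    {"x": -0.01,"y": -0.0356,"z": 0.06,"wx": 0,"wy": 0,"wz": 0,"hand": 1},
    {"x": -0.01,"y": -0.0356,"z": 0.1,"wx": 0,"wy": 0,"wz": 0,"hand": 1},
    {"x": -0.01,"y": -0.0356,"z": 0.135,"wx": 0,"wy": 0,"wz": 0,"hand": 1},
    {"x": -0.01,"y": -0.0356,"z": 0.147,"wx": 0,"wy": 0,"wz": 0,"hand": 1},
    {"x": -0.01,"y": -0.0356,"z": 0.147,"wx": 0,"wy": 0,"wz": 0,"hand": 1},
  ],
)

```text
time: 44.32
tool_pos: [0.3653, -0.2584, 0.093]
tool_rot: [3.141, -0.0, 3.091]
contact_force: [0.2, -1.0, -0.4]
opening: 0.092
```

Emit:
move_arm(
  deltas=[
    {"x": 0,"y": 0,"z": 0,"wx": 0,"wy": 0,"wz": 0,"hand": 0.4},
    {"x": 0,"y": 0,"z": 0,"wx": 0,"wy": 0,"wz": 0,"hand": 0.4},
    {"x": 0,"y": 0,"z": 0,"wx": 0,"wy": 0,"wz": 0,"hand": 0.4},
    {"x": 0,"y": 0,"z": 0,"wx": 0,"wy": 0,"wz": 0,"hand": 0.4},
    {"x": 0,"y": 0,"z": 0,"wx": 0,"wy": 0,"wz": 0,"hand": 0.4},
    {"x": 0,"y": 0,"z": 0,"wx": 0,"wy": 0,"wz": 0,"hand": 0.4},
    {"x": 0,"y": 0,"z": 0,"wx": 0,"wy": 0,"wz": 0,"hand": 0.4},
  ],
  grip_force=25,
)

```text
time: 45.2
tool_pos: [0.3649, -0.2592, 0.0931]
tool_rot: [-3.141, 0.0, 3.09]
contact_force: [0.2, 0.6, 2.8]
opening: 0.0504
```

Emit:
move_arm(
  deltas=[
    {"x": 0,"y": 0,"z": -0.02,"wx": 0,"wy": 0,"wz": 0,"hand": 0.4},
    {"x": 0,"y": 0,"z": -0.05,"wx": 0,"wy": 0,"wz": 0,"hand": 0.4},
    {"x": 0,"y": 0,"z": -0.08,"wx": 0,"wy": 0,"wz": 0,"hand": 0.4},
    {"x": 0,"y": 0,"z": -0.09,"wx": 0,"wy": 0,"wz": 0,"hand": 0.4},
    {"x": 0,"y": 0,"z": -0.09,"wx": 0,"wy": 0,"wz": 0,"hand": 0.4},
  ],
)

```text
time: 45.82
tool_pos: [0.3648, -0.259, 0.1827]
tool_rot: [3.142, 0.0, 3.09]
contact_force: [-0.7, -1.2, -1.8]
opening: 0.0503
```

```bash
python3 -c "
from h import *
to(.540,-.079,.185,175.5)"
```

```text
t 45.83 pos [ 0.3648 -0.259   0.1827] yaw 177.04 F [-0.7 -1.2 -1.8] op 0.0503 q [-0.79  0.25  1.79  0.    1.1  -2.31]
to (0.54, -0.079, 0.185, 175.5) d [-0.1657  0.1888 -0.0023] w [0.   0.   1.54]
```

Emit:
move_arm(
  deltas=[
    {"x": -0.03,"y": 0.034,"z": 0,"wx": 0,"wy": 0,"wz": 1.5,"hand": 0.4},
    {"x": -0.065,"y": 0.074,"z": 0,"wx": 0,"wy": 0,"wz": 1.5,"hand": 0.4},
    {"x": -0.1,"y": 0.114,"z": 0,"wx": 0,"wy": 0,"wz": 1.5,"hand": 0.4},
    {"x": -0.135,"y": 0.154,"z": 0,"wx": 0,"wy": 0,"wz": 1.5,"hand": 0.4},
    {"x": -0.158,"y": 0.18,"z": 0,"wx": 0,"wy": 0,"wz": 1.5,"hand": 0.4},
    {"x": -0.1655,"y": 0.1888,"z": 0.015,"wx": 0,"wy": 0,"wz": 1.5,"hand": 0.4},
    {"x": -0.1655,"y": 0.1888,"z": 0.04,"wx": 0,"wy": 0,"wz": 1.5,"hand": 0.4},
    {"x": -0.1655,"y": 0.1888,"z": 0.065,"wx": 0,"wy": 0,"wz": 1.5,"hand": 0.4},
  ],
)

```text
time: 46.82
tool_pos: [0.5383, -0.0794, 0.1152]
tool_rot: [3.141, -0.003, 3.064]
contact_force: [-0.3, 1.1, -2.0]
opening: 0.0504
```

Emit:
move_arm(
  deltas=[
    {"x": 0,"y": 0,"z": 0.01,"wx": 0,"wy": 0,"wz": 0,"hand": 0.4},
    {"x": 0,"y": 0,"z": 0.017,"wx": 0,"wy": 0,"wz": 0,"hand": 0.4},
    {"x": 0,"y": 0,"z": 0.02,"wx": 0,"wy": 0,"wz": 0,"hand": 0.4},
    {"x": 0,"y": 0,"z": 0.02,"wx": 0,"wy": 0,"wz": 0,"hand": 0.4},
  ],
)

```text
time: 47.32
tool_pos: [0.5401, -0.0793, 0.0983]
tool_rot: [-3.142, 0.001, 3.064]
contact_force: [-0.1, -0.1, -2.0]
opening: 0.0504
```

```bash
python3 -c "
from h import *
to(.540,-.079,.0941,175.5)"
```

```text
t 47.33 pos [ 0.5401 -0.0793  0.0983] yaw 175.53 F [-0.1 -0.1 -2. ] op 0.0504 q [-0.29  0.51  1.64  0.    0.99 -1.78]
to (0.54, -0.079, 0.0941, 175.5) d [0.0001 0.0003 0.0042] w [-0.    0.04  0.03]
```

Emit:
move_arm(
  deltas=[
    {"x": 0,"y": 0,"z": 0.002,"wx": 0,"wy": 0,"wz": 0,"hand": 0.4},
    {"x": 0,"y": 0,"z": 0.004,"wx": 0,"wy": 0,"wz": 0,"hand": 0.4},
    {"x": 0,"y": 0,"z": 0.005,"wx": 0,"wy": 0,"wz": 0,"hand": 0.4},
    {"x": 0,"y": 0,"z": 0.005,"wx": 0,"wy": 0,"wz": 0,"hand": 0.4},
  ],
)

```text
time: 47.82
tool_pos: [0.5402, -0.0792, 0.0941]
tool_rot: [-3.141, 0.001, 3.064]
contact_force: [-0.8, 0.5, 5.1]
opening: 0.0503
```

Emit:
move_arm(
  deltas=[
    {"x": 0,"y": 0,"z": 0,"wx": 0,"wy": 0,"wz": 0,"hand": 1},
    {"x": 0,"y": 0,"z": 0,"wx": 0,"wy": 0,"wz": 0,"hand": 1},
    {"x": 0,"y": 0,"z": 0,"wx": 0,"wy": 0,"wz": 0,"hand": 1},
    {"x": 0,"y": 0,"z": 0,"wx": 0,"wy": 0,"wz": 0,"hand": 1},
    {"x": 0,"y": 0,"z": -0.03,"wx": 0,"wy": 0,"wz": 0,"hand": 1},
    {"x": 0,"y": 0,"z": -0.08,"wx": 0,"wy": 0,"wz": 0,"hand": 1},
    {"x": 0.02,"y": 0,"z": -0.13,"wx": 0,"wy": 0,"wz": 0,"hand": 1},
    {"x": 0.08,"y": 0,"z": -0.15,"wx": 0,"wy": 0,"wz": 0,"hand": 1},
  ],
)

```text
time: 48.82
tool_pos: [0.4625, -0.0737, 0.2454]
tool_rot: [-3.14, 0.006, 3.064]
contact_force: [-0.4, -0.6, 0.5]
opening: 0.0914
```

Emit:
move_arm(
  deltas=[
    {"x": 0.1,"y": -0.05,"z": 0,"wx": 0,"wy": 0,"wz": 0,"hand": 1},
    {"x": 0.1,"y": -0.1,"z": 0,"wx": 0,"wy": 0,"wz": 0,"hand": 1},
    {"x": 0.1,"y": -0.1,"z": 0,"wx": 0,"wy": 0,"wz": 0,"hand": 1},
    {"x": 0.1,"y": -0.1,"z": 0,"wx": 0,"wy": 0,"wz": 0,"hand": 1},
  ],
)

```text
time: 49.32
tool_pos: [0.3527, -0.1657, 0.243]
tool_rot: [-3.141, 0.001, 3.06]
contact_force: [1.0, -0.1, -1.0]
opening: 0.0918
```

```bash
python3 -c "
from h import *
st()
shot('scene','sc3.png');shot('top','top4.png')
a=np.load('pics/last_scene.npy');t=np.load('pics/last_top.npy')
r=lambda i,w,h:cv2.resize(i,(w,h),interpolation=cv2.INTER_CUBIC)
cv2.imwrite('pics/m4.png',np.vstack([np.hstack([r(a[70:180,330:480],450,330),r(t[150:260,170:280],330,330)]),r(a[140:290,250:500],780,260)[:, :]]))
"
```

```text
{'time': 49.325, 'qpos': [-0.637, 0.075, 1.825, 0.0, 1.241, -2.126], 'tool_pos': [0.353, -0.166, 0.243], 'tool_rot': [-3.141, 0.001, 3.06], 'contact_force': [0.957, -0.11, -1.027], 'opening': 0.092}
```

View pics/m4.png

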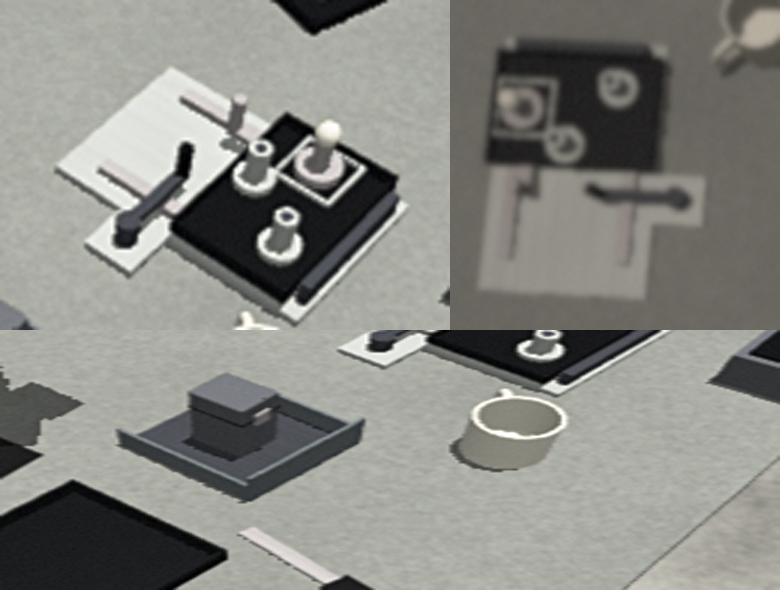

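The case is upright in the bay, the latch is across and the tray is home. But hub 2, at montage (565,143), looks closer to the nest than where I placed it, so I'll measure it.

```bash
python3 -c "
from h import *
p=P('top');s=P('scene')
a=np.radians(-4.5);ex=np.array([np.cos(a),np.sin(a)]);ey=np.array([-np.sin(a),np.cos(a)])
C=np.array([.57,.2873])+.0795*ex
def fr(X): d=X[:2]-C; return np.round([d@ex,d@ey],4)
T=lambda u,v,z:ray('top',170+(u-450)/3,150+v/3,z,p)
print('top hub1',fr(T(618,88,.035)),'hub2',fr(T(565,144,.035)),'nest',fr(T(526,107,.031)),'tray corners',[fr(T(*c,.039)) for c in((500,42),(670,52),(658,172),(487,165))])
S=lambda u,v,z:ray('scene',330+u/3,70+v/3,z,s)
print('scene hub1 top',fr(S(287,215,.075)),'flange',fr(S(280,243,.034)),'hub2 top',fr(S(261,149,.075)),'flange',fr(S(256,178,.034)))
print('nest scene corners',[fr(S(*c,.031)) for c in((274,168),(308,137),(366,172),(333,204))])
print('ball',fr(S(328,133,.08)),'foot',fr(S(319,169,.037)))
print('grip',fr(S(186,148,.074)),'hinge',fr(S(125,235,.045)))
# case tilt check
"
```

```text
top hub1 [ 0.026  -0.0491] hub2 [-0.0455  0.0074] nest [-0.0022  0.0603] tray corners [array([0.0745, 0.0977]), array([ 0.0726, -0.1085]), array([-0.074 , -0.1074]), array([-0.0762,  0.0958])]
scene hub1 top [ 0.0304 -0.0504] flange [ 0.0312 -0.0507] hub2 top [-0.0391  0.0041] flange [-0.0371  0.0041]
nest scene corners [array([-0.0326,  0.0303]), array([-0.0314,  0.09  ]), array([0.0415, 0.0883]), array([0.0406, 0.0294])]
ball [0.0006 0.0619] foot [0.0052 0.0544]
grip [-0.0966 -0.0436] hinge [-0.0849 -0.1523]
```

Hub 2 was knocked to about (-0.040,+0.004) on the tray. It still looks flat and clear of the nest and walls. I can't view more pictures, so I'll check its tilt by matching hub 1's boss top and flange separately onto hub 2.

```bash
python3 -c "
from h import *
im=viewer.read_camera('scene')[:,:,::-1]; im=cv2.resize(im,None,fx=6,fy=6,interpolation=cv2.INTER_CUBIC)
s=P('scene')
a=np.radians(-4.5);ex=np.array([np.cos(a),np.sin(a)]);ey=np.array([-np.sin(a),np.cos(a)])
C=np.array([.57,.2873])+.0795*ex
c1=(330+287/3,70+215/3); f1=(330+280/3,70+243/3); c2=(330+261/3,70+149/3); f2=(330+256/3,70+178/3)
R={}
for n,p,q,hw,z in(('top',c1,c2,(5,4),.075),('flange',(f1[0],f1[1]+3),(f2[0],f2[1]+3),(9,4),.034)):
  x,y=int(p[0]*6),int(p[1]*6);w,h=hw[0]*6,hw[1]*6;T=im[y-h:y+h,x-w:x+w]
  X,Y=int(q[0]*6),int(q[1]*6);m=24;S=im[Y-h-m:Y+h+m,X-w-m:X+w+m]
  r=cv2.matchTemplate(S,T,cv2.TM_CCOEFF_NORMED);_,v,_,l=cv2.minMaxLoc(r)
  B=(X-m+l[0],Y-m+l[1])
  w1=ray('scene',x/6,y/6,z,s);w2=ray('scene',B[0]/6,B[1]/6,z,s);d=(w2-w1)[:2]
  print(n,round(v,3),'hub2-hub1 in tray frame',np.round([d@ex,d@ey],4))
# latch/joint sanity and bystanders: compare first and last top picture
t0=cv2.imread('pics/top1.png').astype(int);t1=cv2.imread('pics/top4.png').astype(int)
for n,(u0,v0,u1,v1) in dict(mug=(252,138,290,178),cal=(338,128,362,188),spray=(450,202,482,234)).items():
  print(n,np.abs(t0-t1)[v0:v1,u0:u1].mean().round(2))
"
```

```text
top 0.676 hub2-hub1 in tray frame [-0.0715  0.0572]
flange 0.95 hub2-hub1 in tray frame [-0.0717  0.058 ]
mug 0.79
cal 0.81
spray 0.79
```

```bash
python3 -c "
from h import *
robot.hand_in(); st()"
```

```text
the job is handed in; nothing more can be done
the job is handed in; nothing more can be done
```

I finished every step of the job and handed it in at about 50 s of robot time. The hand-in gave no verdict.

**What I did, in order:**
1. Stood the case on the mat.
2. Put the ball in the nest. Its pads would not close on the neck, so I gripped it at the ball's equator.
3. Stood both hubs present on the tray. Only two were in the bin; I left the pink and orange look-alikes alone.
4. Pushed the tray about 79 mm until it stopped moving against roughly 18 N.
5. Swung the latch until it stopped moving against roughly 20 N, where I expected its end position.
6. Put the case back upright in the bay and moved the arm clear.

**Last checks:**
- **Ball and case:** the ball is in the nest and the case is upright in the bay. The ball's offset from the nest centre read 0.6 to 5 mm, depending on the reference used.
- **Bystanders:** the mug, caliper and spray can show no change between the first and last top-camera pictures.
- **Hub 2 was out of place:** it stood about 30 mm from where I released it, probably the announced knock. It is now at about (-42, +6) mm on the tray, beside the nest's corner.
- **Hub 2 tilt:** it matched hub 1 within 1 mm at both flange and boss top, so I judged it flat and left it. The boss-top match was weak (0.68), and it stands very close to the tray wall and nest border.
- **A reading that disagreed:** the final scene picture placed the latch hinge about 15 to 25 mm from my earlier estimate. I put that down to rough pixel reading, since the grip itself agreed within about 6 mm.

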